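Tighten the splash cover of a juice strainer

TASK

The clear splash cover is back on the sloping juice strainer, but its three captive blue bolt knobs are only started. Tighten it down evenly so the seal seats square: first go round and give each knob about a fifth of a turn clockwise, then go round again and bring each one snugly home on its stop, without wrenching any of them on past it, which would crush its washer. Leave everything else on the table where it stands.

Things in the scene. Friction and masses are not known exactly. Their poses are not given: they have to be found in the camera images.
- strainer: Stainless juice strainer on legs, fixed, 345 mm deep, 270 wide, 265 high; origin on the table under its middle, x axis towards its back. Its face slopes 30 degrees up to the back, where the rim of an open head box, 45 mm beyond the upper knob's axis, stands up to 9 mm above the plane of the cover. Juice outlet at its left (+y), pulp chute in front.
- cover: Clear splash cover on the sloping face, fixed: 262 mm (x, up the slope, away from the robot) by 256 (y) by 6. Origin at the middle of its outer face, 185 mm above the table; z square to the face, 30 degrees from vertical, leaning to the robot's side. Knob axes at x, y = (-95, 85), (-95, -85), (95, 0) mm, each over a steel bush 32 mm across, 11 high.
- grip1 (a point): Middle of the grip bar of the lower left knob (on the cover's +y side): blue bar 76 mm long (x axis), 16 wide (y axis) with flat parallel sides, 26 high; z is the bolt's axis, square to the cover, outwards. Clockwise seen from outside (about -z) screws it in. Below the bar only a neck 16 mm across, 11 high. Round each axis 80 mm are clear but for the cover, bush and (upper knob) head box rim.
- grip2 (a point): Middle of the grip bar of the lower right knob, like grip1. The thread is steep: each knob sinks 2.5 mm per rad. Just home, its middle stands 36.0 mm above the cover's face; at the start 41.0 to 42.5, so 2.0 to 2.6 rad of turn are left. Which way the bar points when home differs from knob to knob and time to time: home must be felt.
- grip3 (a point): Middle of the grip bar of the upper knob, like grip1. Each knob runs with about 0.1 N m of drag until home; there its springy rubber washer takes over: 0.15 N m at once and 0.3 N m more for every 0.1 rad past home; 0.36 rad past home crushes it. Let go, a knob that was pressed past home eases back to just home and stays.
- pan: Open stainless catch pan, 160 x 120 x 65 mm, loose under the juice outlet at the strainer's left side; origin under its centre. Leave alone.
- bowl: Blue bowl, 150 mm across, 58 mm high, loose in front of the strainer under its pulp chute; origin under its centre. Leave alone.
- jug: Glass jug with a handle, 116 mm across, 150 mm high, loose at the left; origin under its centre. Leave alone.
- whisk: Steel balloon whisk, 265 mm long, lying at the right of the strainer; origin under its middle. Leave alone.
- carton: Blue and green fruit carton with oranges and lemons, 170 x 260 x 75 mm, at the left; origin under its centre. Leave alone.
- board: Wooden chopping board, 340 x 220 x 18 mm, with a knife and two halved fruits on it, at the right; origin under its centre. Leave alone.
- bottle: White plastic bottle, 68 mm across, 200 mm high, at the back right; origin under its centre. Leave alone.

How it is judged:
On the way:
1. all three knobs have been run part of the way down (each centre less than 40.4 mm above the cover's face) while none is home yet (each more than 36.7 mm above it) (z of grip1 in the frame of cover between 0.0367 and 0.0404 m and z of grip2 in the frame of cover between 0.0367 and 0.0404 m and z of grip3 in the frame of cover between 0.0367 and 0.0404 m), for 0.1 s.
At the end, for the whole second after the job is handed in: All three knobs are home: each centre within 0.6 mm (about a quarter of a radian of turn) above and 0.9 mm below its home height of 36.0 mm over the cover's face; the pan, bowl, jug, whisk, carton, board and bottle stand within 40 mm of where they were (z of grip1 in the frame of cover between 0.0351 and 0.0366 m and z of grip2 in the frame of cover between 0.0351 and 0.0366 m and z of grip3 in the frame of cover between 0.0351 and 0.0366 m and distance of each of pan, bowl, jug, whisk, carton, board, bottle from where it was at the start of the episode below 0.04 m); the robot touches nothing.
It fails at once if a knob is wrenched past its stop and crushes its washer (its middle more than 0.9 mm below the home height, over a third of a radian too far) (z of any of grip1, grip2, grip3 in the frame of cover below 0.0351 m).
It fails at once if the pan, bowl, jug, whisk, carton, board or bottle is knocked more than 40 mm from its place (distance of any of pan, bowl, jug, whisk, carton, board, bottle from where it was at the start of the episode above 0.04 m).
It also fails if it takes over 72 s, if anything falls off the work surface, if the arm or the gripper's body presses on something with over 40 N, if the wrist force passes 120 N, or if a joint passes its speed limit or range.

ROBOT

A 7-joint arm with a two-finger parallel gripper is mounted at the origin on the work surface. World frame = base frame: x ahead of the robot, y to its left, z up, the work surface at z = 0. Lengths are in m, angles in rad, forces in N, time in s.
With the tool pointing down it reaches from about 0.425 to 1.025 m from the base axis. Payload 3.6 kg.
Tool frame: the origin (TCP) lies at the very end of the fingers, on their centre line; the grasp point (between the pads) lies grip_depth behind it (grip_depth is the distance from the TCP to the grasp point, in m); z points along the fingers, y is the line along which they close (so a half turn about z gives the same grasp; the last joint's range is limited). The gripper opens to 85 mm and grips with 20 to 120 N. Pads are 22 mm wide; open, the fingers measure 114 mm over their backs; the gripper's body (76 mm by 85 mm) begins 54 mm behind the grasp point. The pads swing forward as they close: fully open they stand 13 mm farther back than shut.
Start: joints at [1.161, 0.591, 0.048, 1.609, -0.033, 0.943, -0.034], TCP at [0.226, -0.689, 0.231] pointing down, gripper open.
Joint ranges: [-2.69, 2.69], [-0.47, 2.24], [-1.27, 1.36], [0.19, 2.51], [-1.53, 4.68], [0.08, 2.07], [-3.09, 3.09]. Speed limits (rad/s): [2.57, 2.57, 3.14, 3.14, 3.14, 3.14, 3.14].

INTERFACE

Orientations are given as a unit quaternion [w, x, y, z].
In Python, from cell import * gives the robot as it stands. The module is installed in compiled form; this text tells all that it offers.
- The arm moves only by the tool carry_out, never from a script. Its argument "rows" is one flat list of numbers, 6 for each row, row after row: the shift along the tool's x, y, z normalised to -1 to 1, where 1 is 0.4 m, then the turn, a rotation vector about the tool's x, y, z normalised to -1 to 1, where 1 is 360 degrees. In form: [x, y, z, ax, ay, az, x, y, z, ax, ay, az, ...]. A call has 1 to 10 rows; each row is the pose to reach, as a shift and turn from the pose commanded when the call began, along the tool's axes at that moment, turning the shorter way round; what a row does not reach only later rows make up. A row lasts 1/10 s, in which the tool goes at most 50 mm and 8.59 degrees, less where a joint would pass 70% of its speed; a pose out of reach is approached as far as the arm can. A call with a number of a shift or a turn outside -1 to 1 is refused whole. A call with a gripper value outside its range is refused whole. "claw" is the closure, from 0 (fully open) to 1 (shut), set as the call begins (left out, the last holds). The fingers move at their own pace and stop on an object; "newtons" is the grip in N (left out, the last holds). Time passes only in rows, so rows that repeat a pose let the fingers close. It gives the time, the measured TCP pose, the force, the opening and the grip force at its end, in the units of the state.
- state(): the state, without advancing time (a new reading comes with each control period).
- grab_frame(name): name is "side" or "top"; returns a dict with "img" (384x512x3 uint8, red, green, blue), "vfov" (degrees; the focal length in pixels is half the picture's height over the tangent of half this angle, whatever the lens; pixels are square), "cx", "cy" (the principal point, pixels), "rvec" (rotation vector, rad) and "tvec" (3), from world to camera coordinates, as OpenCV has them. Camera axes: x right, y down, z forward; pixel columns grow to the right and rows downward; lengths in m; the calibration is good to about 2 mm. A picture is of the moment at which its call begins. There is no depth.
- hand_in(): hands the job in; it is judged then, once.
The state is a dict: "time_s": time; "qpos": joint angles; "joint_velocities": joint speeds; "effort": joint torques, N m; "eef_pos": TCP position; "eef_rot": TCP orientation; "contact_force": force on the tool from outside, world axes, zero at the start; "wrist_torque": the same for the moment, N m; "finger_gap": finger opening in m; "finger_force": force on a finger pad.
Only numpy, scipy, OpenCV 4.12 (cv2) and the standard library are available. Lean on these libraries where they do the work, as an engineer would, in place of code of your own. Each camera call takes 0.05 s, during which the arm holds its last target. There are 200 camera calls.

## Working session

There is one attempt and no reset: what is moved stays moved. The work goes in short steps, Python scripts to look and compute and a tool call to move; the robot and the scene stay as the last step left them, time stands still between calls to the robot, and variables do not carry over. Pictures are saved under pics/ and viewed, at most 10 in all, crops included, and the job is handed in when it is done.

Besides the shell and the picture viewer there is one more tool, called after "Call:" as name(argument=value, ...), one argument or row to a line, values as JSON. carry_out: Moves the arm, as the interface text tells. Its arguments: {"type":"object","properties":{"rows":{"type":"array"},"claw":{"type":"number"},"newtons":{"type":"number"}},"required":["rows"]}

```bash
mkdir -p pics; python3 - <<'E'
from cell import *
import cv2
s=state();print({k:(v if not hasattr(v,'__len__') else [round(float(x),4) for x in v]) for k,v in s.items()})
try: print(grip_depth)
except Exception as e: print(e)
for n in("side","top"):
    f=grab_frame(n);cv2.imwrite(f"pics/{n}0.png",cv2.resize(f["img"][:,:,::-1],(800,600)));print(n,f["vfov"],f["cx"],f["cy"],f["rvec"],f["tvec"])
    import pickle;pickle.dump(f,open(n+".pkl","wb"))
E
```

```text
{'time_s': 0.0, 'qpos': [1.1605, 0.5922, 0.0483, 1.6098, -0.0333, 0.9427, -0.0337], 'joint_velocities': [-0.0009, 0.0002, -0.0007, 0.0003, 0.0002, -0.0015, -0.0006], 'effort': [-0.0004, -54.8691, 1.5465, -19.8126, 0.0094, 0.0089, 0.0], 'eef_pos': [0.2256, -0.6881, 0.2301], 'eef_rot': [-0.0011, 0.9875, 0.1578, -0.0002], 'contact_force': [-0.3874, 0.8098, -0.4268], 'wrist_torque': [0.003, -0.0033, 0.0142], 'finger_force': 0.0, 'finger_gap': 0.08534033992151224}
0.0187
side 46.00265415363549 255.24554507855103 191.86145300638432 [ 0.16360813 -2.77806827  1.36950273] [0.50526148 0.20490487 1.95251544]
top 51.915723760903376 258.71018760001334 187.2847973071371 [ 2.17330949 -2.11485655  0.18795734] [-0.03243469  0.53951103  1.53054304]
```

View pics/side0.png

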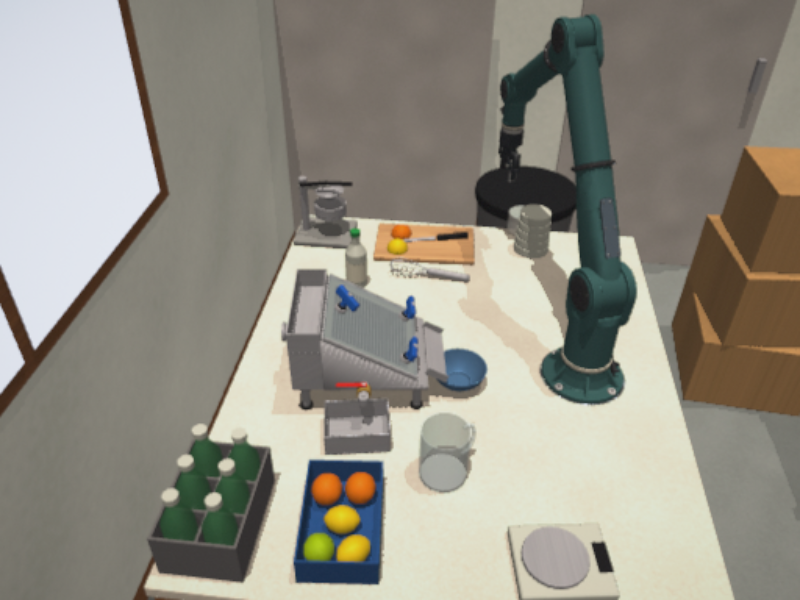

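View pics/top0.png

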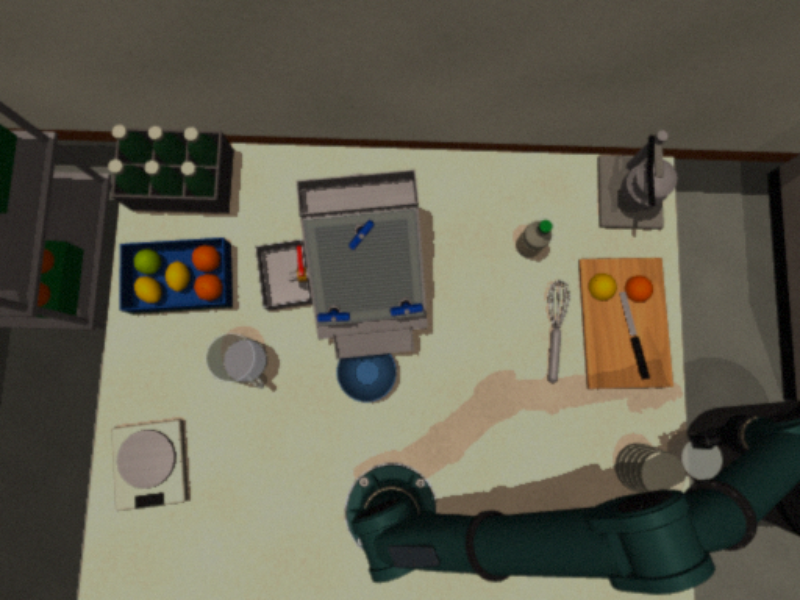

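The side view shows three blue knobs at about (347,297), (410,307) and (413,348). In the top view they are at (360,235), (406,310) and (333,316). Next I triangulate them.

```bash
cat > h.py <<'E'
import numpy as np, cv2, pickle
from scipy.spatial.transform import Rotation as R
def cam(f):
    fl=f["img"].shape[0]/2/np.tan(np.radians(f["vfov"]/2))
    return np.array([[fl,0,f["cx"]],[0,fl,f["cy"]],[0,0,1]]),cv2.Rodrigues(np.array(f["rvec"],float))[0],np.array(f["tvec"],float)
def blobs(f,roi):
    x0,y0,x1,y1=roi
    h=cv2.cvtColor(f["img"],cv2.COLOR_RGB2HSV)
    m=cv2.inRange(h,(104,150,60),(125,255,255));k=np.zeros_like(m);k[y0:y1,x0:x1]=m[y0:y1,x0:x1]
    n,l,st,c=cv2.connectedComponentsWithStats(k)
    return [(c[i],st[i],np.argwhere(l==i)[:,::-1]) for i in range(1,n) if st[i,4]>15]
def ray(f,p):
    K,Rm,t=cam(f);d=Rm.T@np.linalg.inv(K)@np.array([p[0],p[1],1]);return -Rm.T@t,d/np.linalg.norm(d)
def tri(a,pa,b,pb):
    o1,d1=ray(a,pa);o2,d2=ray(b,pb)
    s=np.linalg.lstsq(np.c_[d1,-d2],o2-o1,rcond=None)[0]
    q1=o1+s[0]*d1;q2=o2+s[1]*d2;return (q1+q2)/2,np.linalg.norm(q1-q2)
E
python3 - <<'E'
from h import *
S=pickle.load(open("side.pkl","rb"));T=pickle.load(open("top.pkl","rb"))
bs=blobs(S,(205,175,290,235));bt=blobs(T,(195,135,280,208))
print([(c.round(1),s) for c,s,_ in bs]);print([(c.round(1),s) for c,s,_ in bt])
for c,_,_ in bs:
    for d,_,_ in bt:
        p,e=tri(S,c,T,d);print(c.round(),d.round(),p.round(4),round(e,4))
# principal axes in top, cast to the inclined plane later
a=np.hstack([S["img"][170:240,200:300],np.zeros((70,4,3),np.uint8),T["img"][135:205,185:285]])[:,:,::-1]
cv2.imwrite("pics/crop.png",cv2.resize(a,None,fx=3.9,fy=3.9,interpolation=cv2.INTER_CUBIC))
E
```

```text
[(array([221.6, 190.7]), array([215, 183,  14,  16,  98], dtype=int32)), (array([261.9, 196.8]), array([259, 190,   6,  13,  48], dtype=int32)), (array([263.3, 223.5]), array([260, 216,   7,  15,  61], dtype=int32))]
[(array([230.9, 149.4]), array([224, 141,  15,  18,  81], dtype=int32)), (array([259.4, 197.5]), array([250, 194,  20,   8,  91], dtype=int32)), (array([213.3, 202.1]), array([203, 199,  21,   7,  94], dtype=int32))]
[222. 191.] [231. 149.] [0.6344 0.0848 0.2672] 0.0007
[222. 191.] [259. 197.] [ 0.5669 -0.0115  0.1872] 0.1733
[222. 191.] [213. 202.] [0.5332 0.1434 0.3081] 0.1785
[262. 197.] [231. 149.] [0.5494 0.0912 0.2835] 0.1565
[262. 197.] [259. 197.] [ 0.4832 -0.0198  0.17  ] 0.002
[262. 197.] [213. 202.] [0.4585 0.1354 0.2909] 0.0252
[263. 224.] [231. 149.] [0.5593 0.1033 0.1664] 0.1974
[263. 224.] [259. 197.] [ 0.4887 -0.0214  0.022 ] 0.0269
[263. 224.] [213. 202.] [0.4612 0.1477 0.1698] 0.0016
```

View pics/crop.png

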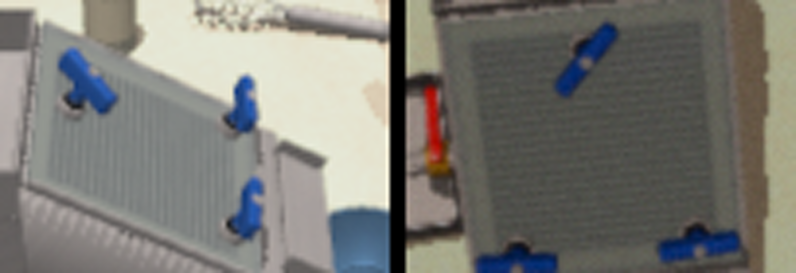

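The crop shows all three knobs clearly. The upper bar lies diagonally and the two lower bars run roughly across the cover. Triangulated spacings are 169 and 190 mm and heights 170, 170 and 267 mm, which match the text. Next come the cover frame and bar angles.

```bash
cat >> h.py <<'E'
LOC=np.array([[-.095,.085,.0415],[-.095,-.085,.0415],[.095,0,.0415]])
def cover(x,y,yaw): 
    return np.array([x,y,.185]), (R.from_euler('z',yaw)*R.from_euler('y',-np.pi/6)).as_matrix()
def tgt(C,k,phi,h,opt=0,dx=0,dy=0):
    "TCP pose with TCP at height h above the cover over knob k, fingers closing across bar at phi"
    o,M=C; p=o+M@(LOC[k]*[1,1,0]+[dx,dy,h])
    y=M@np.array([-np.sin(phi),np.cos(phi),0])*(1-2*opt); z=-M[:,2]
    return p,np.c_[np.cross(y,z),y,z]
def rel(s,T):
    q=s["eef_rot"];R0=R.from_quat([q[1],q[2],q[3],q[0]]).as_matrix()
    d=R0.T@(T[0]-np.array(s["eef_pos"]))/.4; r=R.from_matrix(R0.T@T[1]).as_rotvec()/2/np.pi
    return d.round(3),r.round(3)
def local(s,C):
    o,M=C;q=s["eef_rot"];R0=R.from_quat([q[1],q[2],q[3],q[0]]).as_matrix()
    y=M.T@R0[:,1]
    f=lambda v:(R0.T@np.array(v)).round(2)
    return dict(t=s["time_s"],loc=((M.T@(np.array(s["eef_pos"])-o))*1e3).round(1),phi=round(np.arctan2(-y[0],y[1]),3),zerr=((M.T@R0[:,2])).round(3),F=f(s["contact_force"]),Tq=f(s["wrist_torque"]),gap=round(s["finger_gap"]*1e3,1),ff=round(s["finger_force"],1),q=np.round(s["qpos"],2))
E
python3 - <<'E'
from h import *
from cell import state
from scipy.optimize import least_squares
S=pickle.load(open("side.pkl","rb"));T=pickle.load(open("top.pkl","rb"))
bs=blobs(S,(205,175,290,235));bt=blobs(T,(195,135,280,208))
pairs=[(2,2),(1,1),(0,0)]
P=np.array([tri(S,bs[i][0],T,bt[j][0])[0] for i,j in pairs])
r=least_squares(lambda v:(np.array([cover(*v)[0]+cover(*v)[1]@l for l in LOC])-P).ravel(),[.53,.07,.13])
C=cover(*r.x);print(r.x.round(4),(r.fun*1e3).round(1)); o,M=C
for k,(i,j) in enumerate(pairs):
    out=[]
    for f,b in ((S,bs[i]),(T,bt[j])):
        vx,vy,x,y=cv2.fitLine(b[2].astype(np.float32),cv2.DIST_L2,0,.01,.01).ravel()
        w=[]
        for sgn in(-5,5):
            oo,d=ray(f,(x+sgn*vx,y+sgn*vy));n=M[:,2];w.append(oo+d*(n@(P[k]-oo))/(n@d))
        v=M.T@(w[1]-w[0]);out.append(np.arctan(v[1]/v[0]).round(3))
    print(k+1,"phi side/top",out)
    for opt in(0,1):print(rel(state(),tgt(C,k,out[1],.13,opt)),tgt(C,k,out[1],.13,opt)[0].round(3))
E
```

```text
[0.5741 0.0771 0.129 ] [-0.3  0.4  3.6 -0.4 -0.6  3.4  0.6  0.2  1.3]
1 phi side/top [np.float64(1.416), np.float64(1.533)]
(array([ 1.102, -1.824, -0.046]), array([0.062, 0.073, 0.278])) [0.417 0.142 0.25 ]
(array([ 1.102, -1.824, -0.046]), array([-0.068,  0.058, -0.209])) [0.417 0.142 0.25 ]
2 phi side/top [np.float64(1.535), np.float64(-1.521)]
(array([ 1.023, -1.407, -0.047]), array([-0.072,  0.056, -0.222])) [ 0.439 -0.026  0.25 ]
(array([ 1.023, -1.407, -0.047]), array([0.058, 0.074, 0.265])) [ 0.439 -0.026  0.25 ]
3 phi side/top [np.float64(-0.836), np.float64(-0.777)]
(array([ 1.466, -1.539, -0.284]), array([-0.098,  0.029, -0.337])) [0.591 0.079 0.345]
(array([ 1.466, -1.539, -0.284]), array([0.025, 0.083, 0.15 ])) [0.591 0.079 0.345]
```

Call:
carry_out(
  rows=[0.5,-0.7,-0.2,-0.072,0.056,-0.222,0.5,-0.7,-0.2,-0.072,0.056,-0.222,0.5,-0.7,-0.2,-0.072,0.056,-0.222,0.5,-0.7,-0.2,-0.072,0.056,-0.222,0.5,-0.7,-0.2,-0.072,0.056,-0.222,0.5,-0.7,-0.2,-0.072,0.056,-0.222,0.5,-0.7,-0.2,-0.072,0.056,-0.222,0.5,-0.7,-0.2,-0.072,0.056,-0.222,0.5,-0.7,-0.2,-0.072,0.056,-0.222,0.5,-0.7,-0.2,-0.072,0.056,-0.222],
  claw=0,
  newtons=60,
)

```text
time_s: 1.1
eef_pos: [0.3286, -0.3594, 0.3114]
eef_rot: [0.173, 0.639, 0.727, 0.185]
contact_force: [0.1, -0.4, -0.2]
finger_gap: 0.0854
finger_force: 0.0
```

```bash
cat >> h.py <<'E'
C=cover(.5741,.0771,.129)
PHI=[1.533,-1.521,-.777]
E
python3 - <<'E'
from h import *
from cell import state
s=state();print(local(s,C));print(s["eef_pos"])
for h in(.1,.022):print(rel(s,tgt(C,1,PHI[1],h,0)))
E
```

```text
{'t': 1.1, 'loc': array([-196.3, -401.3,  259.3]), 'phi': np.float64(-1.567), 'zerr': array([-0.013, -0.015, -1.   ]), 'F': array([-0.41, -0.06,  0.21]), 'Tq': array([0.53, 0.05, 0.03]), 'gap': 85.4, 'ff': 0.0, 'q': array([ 1.55,  0.18, -0.6 ,  2.21, -0.61,  0.62,  1.57])}
[ 0.32860652 -0.3594248   0.31142331]
(array([0.796, 0.261, 0.383]), array([-0.002,  0.002, -0.007]))
(array([0.799, 0.264, 0.578]), array([-0.002,  0.002, -0.007]))
```

Call:
carry_out(
  rows=[0.796,0.261,0.35,-0.002,0.002,-0.007,0.796,0.261,0.35,-0.002,0.002,-0.007,0.796,0.261,0.35,-0.002,0.002,-0.007,0.796,0.261,0.35,-0.002,0.002,-0.007,0.796,0.261,0.35,-0.002,0.002,-0.007,0.796,0.261,0.35,-0.002,0.002,-0.007,0.796,0.261,0.35,-0.002,0.002,-0.007,0.796,0.261,0.35,-0.002,0.002,-0.007,0.796,0.261,0.35,-0.002,0.002,-0.007,0.796,0.261,0.35,-0.002,0.002,-0.007],
)

```text
time_s: 2.1
eef_pos: [0.4457, -0.0505, 0.241]
eef_rot: [0.169, 0.624, 0.74, 0.189]
contact_force: [0.1, -0.4, -0.1]
finger_gap: 0.0854
finger_force: 0.0
```

```bash
python3 - <<'E'
from h import *
from cell import state,grab_frame
s=state();print(local(s,C))
for h in(.07,.022):print(rel(s,tgt(C,1,PHI[1],h,0)))
a=[]
for n,(u,v) in(("side",(262,200)),("top",(258,185))):
    im=grab_frame(n)["img"][v-50:v+50,u-60:u+60,::-1];a.append(cv2.resize(im,None,fx=3.3,fy=3.3,interpolation=2))
cv2.imwrite("pics/hov2.png",np.hstack(a))
E
```

```text
{'t': 2.1, 'loc': array([ -96.5, -110. ,  120.3]), 'phi': np.float64(-1.531), 'zerr': array([-0.012,  0.006, -1.   ]), 'F': array([-0.45, -0.01,  0.09]), 'Tq': array([0.51, 0.  , 0.04]), 'gap': 85.4, 'ff': 0.0, 'q': array([ 0.27,  0.12, -0.2 ,  2.5 , -1.34,  0.09,  1.57])}
(array([0.061, 0.008, 0.126]), array([-0.002, -0.001, -0.002]))
(array([0.061, 0.009, 0.246]), array([-0.002, -0.001, -0.002]))
```

View pics/hov2.png

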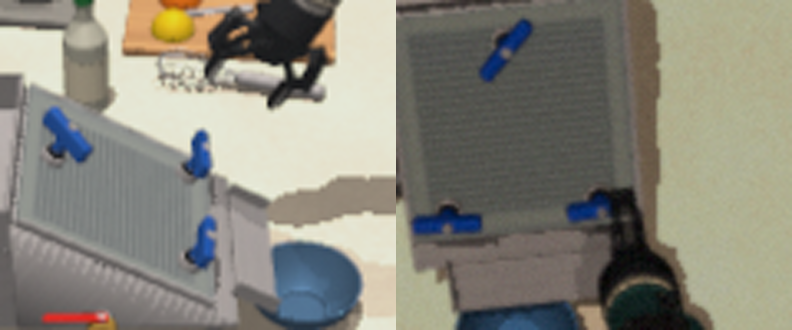

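The gripper is open beside knob 2, square to the face. Joints 4 and 6 sit near their limits, so I go on in smaller steps.

Call:
carry_out(
  rows=[0.061,0.008,0.126,-0.002,-0.001,-0.002,0.061,0.008,0.126,-0.002,-0.001,-0.002,0.061,0.008,0.126,-0.002,-0.001,-0.002,0.061,0.008,0.126,-0.002,-0.001,-0.002],
)

```text
time_s: 2.6
eef_pos: [0.4726, -0.0274, 0.2251]
eef_rot: [0.162, 0.621, 0.745, 0.181]
contact_force: [0.1, -0.7, 0.4]
finger_gap: 0.0852
finger_force: 0.0
```

```bash
cat > st.py <<'E'
import sys
from h import *
from cell import state
s=state();print(local(s,C))
k=int(sys.argv[1])-1
for h in sys.argv[3:]:print(h,rel(s,tgt(C,k,PHI[k],float(h),int(sys.argv[2]))))
E
python3 st.py 2 0 .07 .022
```

```text
{'t': 2.6, 'loc': array([-78.7, -90.6,  91.8]), 'phi': np.float64(-1.521), 'zerr': array([-0.034,  0.008, -0.999]), 'F': array([-0.7 ,  0.19, -0.37]), 'Tq': array([ 0.45,  0.03, -0.05]), 'gap': 85.2, 'ff': 0.0, 'q': array([-0.01,  0.18,  0.02,  2.47, -1.53,  0.08,  1.71])}
.07 (array([ 0.015, -0.038,  0.056]), array([-0.005, -0.002,  0.   ]))
.022 (array([ 0.014, -0.034,  0.176]), array([-0.005, -0.002,  0.   ]))
```

```bash
cat > kin.py <<'E'
from h import *
import itertools
from scipy.optimize import least_squares
AX=['z','y','z','y','z','y','z']
def fk(q,L,sg):
    # L: d1,d3,d5,d7, x-offsets at elbow etc.
    T=np.eye(4);tr=[(0,0,L[0]),(0,0,0),(0,0,L[1]),(L[4],0,0),(L[5],0,L[2]),(L[6],0,0),(0,0,L[3])]
    p=np.zeros(3);M=np.eye(3)
    off=[0,0,0,0,0,0,L[7]]
    for i in range(7):
        M=M@R.from_euler(AX[i],sg[i]*q[i]+off[i]).as_matrix();p=p+M@np.array(tr[i])
    return p,M
E
python3 - <<'E'
from kin import *
from cell import state
s=state()
D=[([1.1605,.5922,.0483,1.6098,-.0333,.9427,-.0337],[.2256,-.6881,.2301],[-.0011,.9875,.1578,-.0002]),
([1.55,.18,-.6,2.21,-.61,.62,1.57],[.3286,-.3594,.3114],[.173,.639,.727,.185]),
([.27,.12,-.2,2.5,-1.34,.09,1.57],[.4457,-.0505,.241],[.169,.624,.74,.189]),
(s["qpos"],s["eef_pos"],s["eef_rot"])]
D=[(q,np.array(p),R.from_quat([r[1],r[2],r[3],r[0]]).as_matrix()) for q,p,r in D]
best=[]
for a,b,c,d in itertools.product((1,-1),repeat=4):
    sg=[a,1,b,1,c,1,d]
    def res(L):
        o=[]
        for q,p,M in D:
            P,N=fk(q,L,sg);o+=list(P-p)+list((N-M).ravel()*.2)
        return o
    for o7 in (0,1.57,3.14,-1.57):
        r=least_squares(res,[.33,.45,.45,.3,0,0,0,o7]);best.append((r.cost,sg,r.x))
best.sort(key=lambda t:t[0])
for b in best[:3]:print(b[0],b[1],b[2].round(4))
pickle.dump(best[0],open("kin.pkl","wb"))
for q,p,M in D:
    P,N=fk(q,best[0][2],best[0][1]);print(((P-p)*1e3).round(1))
E
```

```text
0.0011768546198550967 [-1, 1, -1, 1, -1, 1, -1] [ 0.1633  0.6584  0.3769  0.3067 -0.0312 -0.0292 -0.015   1.5712]
0.0011768546198550995 [-1, 1, -1, 1, -1, 1, -1] [ 0.1633  0.6584  0.3769  0.3067 -0.0312 -0.0292 -0.015   1.5712]
0.0011768546198551002 [-1, 1, -1, 1, -1, 1, -1] [ 0.1633  0.6584  0.3769  0.3067 -0.0312 -0.0292 -0.015   1.5712]
[43.7 18.6 -0.7]
[ 4.3 -3.4  2.7]
[1.5 0.4 1.3]
[-6.2  1.2 -3.3]
```

```bash
cat > kin.py <<'E'
from h import *
from scipy.optimize import least_squares
AX=['z','y','z','y','z','y','z'];SG=[-1,1,-1,1,-1,1,-1]
def fk(q,L):
    # L: d1,d3,d5,d7, y-offsets of shoulder/elbow/wrist(3), x-offsets (3), joint offsets(7)
    tr=[(L[7],L[4],L[0]),(0,0,0),(L[8],L[5],L[1]),(-L[8],0,0),(L[9],L[6],L[2]),(0,0,0),(0,0,L[3])]
    p=np.zeros(3);M=np.eye(3)
    for i in range(7):
        M=M@R.from_euler(AX[i],SG[i]*q[i]+L[10+i]).as_matrix();p=p+M@np.array(tr[i])
    return p,M
E
python3 - <<'E'
from kin import *
from cell import state
s=state()
D=[([1.1605,.5922,.0483,1.6098,-.0333,.9427,-.0337],[.2256,-.6881,.2301],[-.0011,.9875,.1578,-.0002]),
([1.55,.18,-.6,2.21,-.61,.62,1.57],[.3286,-.3594,.3114],[.173,.639,.727,.185]),
([.27,.12,-.2,2.5,-1.34,.09,1.57],[.4457,-.0505,.241],[.169,.624,.74,.189]),
(s["qpos"],s["eef_pos"],s["eef_rot"])]
D=[(q,np.array(p),R.from_quat([r[1],r[2],r[3],r[0]]).as_matrix()) for q,p,r in D]
pickle.dump(D,open("D.pkl","wb"))
x0=np.array([.3,.45,.4,.3]+[0]*6+[0]*6+[np.pi/2])
for name,free in (("q1",[10]),("yoff",[4,5,6]),("yoff+q1",[4,5,6,10]),("xoff+q1",[7,8,9,10]),("all",[4,5,6,7,8,9,10]),("joint",[10,12,14])):
    idx=[0,1,2,3,16]+free
    def full(v): x=x0.copy();x[idx]=v;return x
    def res(v):
        o=[]
        for q,p,M in D:
            P,N=fk(q,full(v));o+=list(P-p)+list((N-M).ravel()*.2)
        return o
    r=least_squares(res,x0[idx]);print(name,r.cost,r.x.round(4),[((fk(q,full(r.x))[0]-p)*1e3).round(0).tolist() for q,p,M in D])
    pickle.dump(full(r.x),open(f"kin_{name}.pkl","wb"))
E
```

```text
q1 0.00036206262424670057 [ 0.2585  0.644   0.4519  0.3009  1.505  -0.073 ] [[-7.0, -2.0, -5.0], [3.0, -8.0, -1.0], [-0.0, 13.0, 4.0], [-5.0, 10.0, 2.0]]
yoff 1.6107439177359766e-05 [ 2.9950e-01  6.1900e-01  4.6780e-01  3.0640e-01  1.5712e+00 -2.2800e-02
 -2.2500e-02  5.0000e-04] [[0.0, -0.0, 2.0], [-2.0, 0.0, -3.0], [2.0, 2.0, 1.0], [0.0, -1.0, 0.0]]
yoff+q1 1.3520364414546032e-05 [ 0.2966  0.6178  0.4688  0.302   1.5633 -0.024  -0.0172  0.0027 -0.0088] [[0.0, -0.0, 1.0], [-2.0, 0.0, -2.0], [2.0, 2.0, 1.0], [0.0, -1.0, -0.0]]
xoff+q1 0.00011823186857822105 [ 0.2951  0.6606  0.4407  0.3639  1.5176  0.0312 -0.0305 -0.0209 -0.0591] [[4.0, 2.0, -1.0], [2.0, -2.0, -2.0], [2.0, -2.0, 2.0], [-4.0, 1.0, 1.0]]
all 8.26940715970098e-06 [ 0.2743  0.6384  0.4428  0.3233  1.5657 -0.0189 -0.0139 -0.0083 -0.0052
  0.0063 -0.0108 -0.0061] [[0.0, -0.0, 0.0], [-1.0, 0.0, -1.0], [2.0, 1.0, 1.0], [-1.0, -1.0, -1.0]]
joint 0.000341087515866542 [ 0.2558  0.6455  0.4499  0.3014  1.4848 -0.0579 -0.0203  0.0203] [[-4.0, 0.0, -5.0], [4.0, -8.0, -1.0], [-1.0, 10.0, 4.0], [-6.0, 8.0, 2.0]]
```

```bash
cat >> kin.py <<'E'
LX=pickle.load(open("kin_yoff.pkl","rb"))
LO=np.array([-2.69,-.47,-1.27,.19,-1.53,.08,-3.09]);HI=np.array([2.69,2.24,1.36,2.51,4.68,2.07,3.09])
def ik(T,q0,w=.0):
    def f(q):
        P,M=fk(q,LX);return np.r_[P-T[0],(M-T[1]).ravel()*.2,w*(q-q0)]
    r=least_squares(f,np.clip(q0,LO+.001,HI-.001),bounds=(LO,HI))
    P,M=fk(r.x,LX);return r.x,np.linalg.norm(P-T[0])+np.abs(M-T[1]).max()*.2
E
python3 - <<'E'
from kin import *
rng=np.random.default_rng(0)
for k,opt in((0,1),(1,0),(2,0),(0,0),(1,1),(2,1)):
    sol=[]
    for i in range(60):
        q,e=ik(tgt(C,k,PHI[k],.02,opt),rng.uniform(LO,HI))
        if e<3e-3: sol.append((np.minimum(q-LO,HI-q).min(),q))
    sol.sort(key=lambda t:-t[0]);print(k+1,opt,len(sol))
    for m,q in sol[:6]:print(round(m,2),q.round(2))
E
```

```text
1 1 21
0.03 [ 0.36  0.65 -1.19  2.48  1.81  0.84 -2.14]
0.03 [ 0.33  0.62 -1.13  2.48  1.82  0.79 -2.16]
0.03 [ 0.27  0.57 -1.03  2.48  1.85  0.72 -2.2 ]
0.02 [ 0.18  0.51 -0.89  2.49  1.9   0.63 -2.26]
0.02 [ 0.07  0.46 -0.75  2.49  1.96  0.56 -2.33]
0.01 [-0.05  0.43 -0.59  2.5   2.03  0.49 -2.41]
2 0 30
0.03 [ 0.87  0.66 -1.2   2.48  1.93  0.62 -1.72]
0.03 [ 0.86  0.65 -1.19  2.48  1.94  0.61 -1.72]
0.03 [ 0.85  0.64 -1.17  2.48  1.95  0.59 -1.74]
0.03 [ 0.83  0.62 -1.13  2.48  1.98  0.56 -1.76]
0.03 [ 0.82  0.61 -1.12  2.48  1.99  0.55 -1.78]
0.02 [ 0.81  0.6  -1.11  2.49  1.99  0.55 -1.78]
3 0 38
0.37 [ 0.46  0.48 -0.9   2.1   1.24  0.47 -0.44]
0.35 [ 0.47  0.48 -0.92  2.1   1.25  0.48 -0.44]
0.34 [ 0.4   0.45 -0.82  2.11  1.2   0.42 -0.41]
0.3 [ 0.5   0.5  -0.97  2.1   1.28  0.51 -0.46]
0.3 [ 0.34  0.42 -0.72  2.11  1.15  0.38 -0.37]
0.28 [ 0.52  0.51 -0.99  2.1   1.28  0.52 -0.46]
1 0 34
0.03 [ 0.39  0.68 -1.24  2.48  1.79  0.88  1.02]
0.03 [ 0.38  0.67 -1.22  2.48  1.79  0.87  1.02]
0.03 [ 0.37  0.66 -1.2   2.48  1.8   0.85  1.01]
0.03 [ 0.34  0.63 -1.15  2.48  1.82  0.81  0.99]
0.03 [ 0.34  0.62 -1.14  2.48  1.82  0.8   0.98]
0.03 [ 0.29  0.58 -1.07  2.48  1.84  0.75  0.95]
2 1 32
0.03 [ 0.85  0.64 -1.17  2.48  1.95  0.59  1.41]
0.03 [ 0.85  0.64 -1.16  2.48  1.95  0.59  1.4 ]
0.03 [ 0.85  0.63 -1.16  2.48  1.96  0.59  1.4 ]
0.03 [ 0.82  0.61 -1.12  2.48  1.98  0.55  1.37]
0.02 [ 0.8   0.59 -1.08  2.49  2.01  0.52  1.33]
0.02 [ 0.79  0.58 -1.07  2.49  2.02  0.52  1.33]
3 1 36
0.36 [ 0.43  0.46 -0.85  2.1   1.22  0.44  2.72]
0.36 [ 0.47  0.48 -0.91  2.1   1.25  0.48  2.7 ]
0.34 [ 0.48  0.49 -0.93  2.1   1.26  0.49  2.69]
0.32 [ 0.49  0.5  -0.95  2.1   1.27  0.5   2.69]
0.23 [-0.81  0.44  0.78  2.16 -1.2   0.31 -1.28]
0.21 [-0.79  0.43  0.75  2.16 -1.17  0.29 -1.3 ]
```

```bash
cat >> kin.py <<'E'
def jac(q):
    P,M=fk(q,LX);J=np.zeros((6,7));e=1e-5
    for i in range(7):
        d=q.copy();d[i]+=e;P2,M2=fk(d,LX);J[:3,i]=(P2-P)/e;J[3:,i]=R.from_matrix(M2@M.T).as_rotvec()/e
    return P,M,J
def sim(q,T,n,kn=0.,home=None,lam=1e-2,sub=2):
    "n rows toward pose T, from q"
    q=np.array(q,float);W=np.r_[np.ones(3),np.ones(3)*.3]
    p,M,_=jac(q)
    for _ in range(n*sub):
        d=T[0]-p;dl=np.linalg.norm(d);r=R.from_matrix(T[1]@M.T).as_rotvec();rl=np.linalg.norm(r)
        f=min(1,.05/sub/max(dl,1e-9),.15/sub/max(rl,1e-9));p=p+d*f;M=R.from_rotvec(r*f).as_matrix()@M
        for _ in range(3):
            P,N,J=jac(q);e=np.r_[p-P,R.from_matrix(M@N.T).as_rotvec()]*W;Jw=J*W[:,None]
            Ji=Jw.T@np.linalg.inv(Jw@Jw.T+lam**2*np.eye(6));dq=Ji@e
            if home is not None: dq+=kn*(np.eye(7)-Ji@Jw)@(home-q)
            q=np.clip(q+dq,LO,HI)
    P,N,_=jac(q);return q,np.linalg.norm(P-T[0]),np.linalg.norm(R.from_matrix(T[1]@N.T).as_rotvec())
def shift(T,row):
    return T[0]+T[1]@np.array(row[:3])*.4,T[1]@R.from_rotvec(np.array(row[3:])*2*np.pi).as_matrix()
E
python3 - <<'E'
from kin import *
D=pickle.load(open("D.pkl","rb"));q0=np.array(D[0][0])
T1=shift((D[0][1],D[0][2]),[.5,-.7,-.2,-.072,.056,-.222]);T2=shift(T1,[.796,.261,.35,-.002,.002,-.007]);T3=shift(T2,[.061,.008,.126,-.002,-.001,-.002])
mid=(LO+HI)/2
for kn,h in((0,None),(.02,q0),(.1,q0),(.02,mid),(.1,mid)):
    a=sim(q0,T1,10,kn,h);b=sim(a[0],T2,10,kn,h);c=sim(b[0],T3,4,kn,h)
    print(kn,a[0].round(2),b[0].round(2),c[0].round(2),round(c[1],4))
for d in D[1:]:print(np.round(d[0],2))
E
```

```text
0 [ 1.72  0.22 -0.79  2.2  -0.56  0.61  1.56] [ 0.77  0.16 -0.83  2.51 -0.97  0.08  1.19] [ 2.69  2.24 -1.27  2.51 -1.53  0.08  3.09] 0.3949
0.02 [ 1.69  0.21 -0.75  2.2  -0.57  0.61  1.58] [ 0.64  0.15 -0.69  2.51 -0.51  0.08  0.71] [ 0.15  0.23 -0.29  2.51 -0.22  0.08  0.36] 0.0439
0.1 [ 1.61  0.2  -0.66  2.2  -0.61  0.62  1.61] [ 0.5   0.13 -0.54  2.51  0.07  0.08  0.14] [-0.35  0.23  0.3   2.51  0.43  0.08 -0.3 ] 0.0482
0.02 [ 1.75  0.22 -0.82  2.2  -0.54  0.6   1.54] [ 0.55  0.14 -0.6   2.51 -0.13  0.08  0.34] [-0.52  0.24  0.5   2.51  0.66  0.08 -0.53] 0.065
0.1 [ 1.7   0.21 -0.77  2.2  -0.56  0.61  1.57] [ 0.6   0.14 -0.65  2.51 -0.13  0.08  0.34] [ 0.56  0.32 -0.79  2.51  2.3   0.31 -2.17] 0.0351
[ 1.55  0.18 -0.6   2.21 -0.61  0.62  1.57]
[ 0.27  0.12 -0.2   2.5  -1.34  0.09  1.57]
[-0.01  0.18  0.02  2.47 -1.53  0.08  1.71]
```

```bash
python3 - <<'E'
from kin import *
rng=np.random.default_rng(1)
def tilt(T,deg):
    ax=C[1][:,1];return T[0],R.from_rotvec(ax*np.radians(deg)).as_matrix()@T[1]
for k,opt in((1,0),(0,1),(2,0)):
  for h in(.065,.02):
    for dg in(0,8):
        sol=[]
        for i in range(40):
            q,e=ik(tilt(tgt(C,k,PHI[k],h,opt),dg),rng.uniform(LO,HI))
            if e<3e-3: sol.append(q)
        sol=np.array(sol)
        print(k+1,h,dg,len(sol))
        if len(sol):
            sol=sol[np.argsort(sol[:,2])];idx=np.unique(np.linspace(0,len(sol)-1,6).astype(int))
            print(sol[idx].round(2))
E
```

```text
2 0.065 0 19
[[ 0.97  0.53 -1.27  2.49  1.79  0.5  -1.61]
 [ 0.9   0.46 -1.15  2.49  1.86  0.41 -1.68]
 [ 0.7   0.35 -0.86  2.5   2.09  0.27 -1.93]
 [ 0.64  0.33 -0.79  2.5   2.18  0.24 -2.01]
 [ 0.57  0.31 -0.69  2.51  2.3   0.21 -2.14]
 [ 0.49  0.3  -0.6   2.51  2.43  0.19 -2.27]]
2 0.065 8 18
[[ 0.87  0.44 -1.11  2.41  1.3   0.41 -1.14]
 [ 0.66  0.34 -0.83  2.41  1.18  0.25 -1.03]
 [ 0.48  0.29 -0.6   2.42  1.01  0.17 -0.86]
 [-0.07  0.25  0.05  2.44 -0.69  0.08  0.84]
 [-0.13  0.25  0.13  2.45 -0.88  0.1   1.03]
 [-0.51  0.29  0.59  2.46 -1.36  0.23  1.52]]
2 0.02 0 16
[[ 0.89  0.69 -1.25  2.48  1.91  0.66 -1.68]
 [ 0.82  0.61 -1.12  2.48  1.98  0.56 -1.77]
 [ 0.8   0.59 -1.08  2.49  2.01  0.53 -1.81]
 [ 0.61  0.48 -0.79  2.49  2.26  0.38 -2.08]
 [ 0.59  0.47 -0.77  2.49  2.28  0.37 -2.1 ]
 [ 0.23  0.39 -0.31  2.51  2.9   0.27 -2.74]]
2 0.02 8 25
[[ 0.89  0.68 -1.26  2.39  1.54  0.65 -1.35]
 [ 0.76  0.55 -1.03  2.4   1.55  0.45 -1.37]
 [ 0.62  0.47 -0.83  2.4   1.56  0.32 -1.4 ]
 [-0.1   0.36  0.09  2.44  4.21  0.08  2.22]
 [-0.37  0.39  0.43  2.45  4.46  0.22  1.97]
 [-0.88  0.8
[... 1601 characters left out ...]
[-0.3   0.28  0.09  2.05  0.01  0.43  0.7 ]
 [-0.81  0.35  0.75  2.07 -0.54  0.47  1.24]
 [-1.1   0.62  1.32  2.08 -1.09  0.76  1.75]]
3 0.02 0 19
[[ 0.66  0.66 -1.26  2.1   1.4   0.74 -0.52]
 [ 0.58  0.56 -1.1   2.1   1.34  0.6  -0.49]
 [ 0.44  0.47 -0.87  2.1   1.23  0.45 -0.43]
 [ 0.27  0.4  -0.63  2.11  1.09  0.34 -0.32]
 [-0.11  0.34 -0.14  2.13  0.59  0.18  0.14]
 [-0.84  0.45  0.82  2.16 -1.23  0.33  1.89]]
3 0.02 8 29
[[ 0.64  0.68 -1.26  2.    1.16  0.83 -0.3 ]
 [ 0.55  0.57 -1.08  2.    1.03  0.69 -0.21]
 [ 0.26  0.42 -0.62  2.02  0.69  0.48  0.08]
 [ 0.12  0.39 -0.43  2.02  0.52  0.43  0.22]
 [-0.43  0.37  0.28  2.05 -0.22  0.36  0.92]
 [-0.9   0.53  0.97  2.07 -0.96  0.54  1.63]]
```

```bash
python3 st.py 3 0 .11; python3 st.py 3 1 .11
```

```text
{'t': 2.6, 'loc': array([-78.7, -90.6,  91.8]), 'phi': np.float64(-1.521), 'zerr': array([-0.034,  0.008, -0.999]), 'F': array([-0.7 ,  0.19, -0.37]), 'Tq': array([ 0.45,  0.03, -0.05]), 'gap': 85.2, 'ff': 0.0, 'q': array([-0.01,  0.18,  0.02,  2.47, -1.53,  0.08,  1.71])}
.11 (array([ 0.205,  0.443, -0.058]), array([-0.005, -0.003, -0.118]))
{'t': 2.6, 'loc': array([-78.7, -90.6,  91.8]), 'phi': np.float64(-1.521), 'zerr': array([-0.034,  0.008, -0.999]), 'F': array([-0.7 ,  0.19, -0.37]), 'Tq': array([ 0.45,  0.03, -0.05]), 'gap': 85.2, 'ff': 0.0, 'q': array([-0.01,  0.18,  0.02,  2.47, -1.53,  0.08,  1.71])}
.11 (array([ 0.205,  0.443, -0.058]), array([-0.004,  0.006,  0.382]))
```

Call:
carry_out(
  rows=[0.15,0.35,-0.06,0.05,0,-0.03,0.15,0.35,-0.06,0.05,0,-0.03,0.15,0.35,-0.06,0.05,0,-0.03,0.15,0.35,-0.06,0.05,0,-0.06,0.15,0.35,-0.06,0.05,0,-0.118,0.205,0.443,-0.058,0.02,0,-0.118,0.205,0.443,-0.058,-0.005,-0.003,-0.118,0.205,0.443,-0.058,-0.005,-0.003,-0.118,0.205,0.443,-0.058,-0.005,-0.003,-0.118,0.205,0.443,-0.058,-0.005,-0.003,-0.118],
)

```text
time_s: 3.6
eef_pos: [0.5988, 0.0791, 0.3265]
eef_rot: [0.231, 0.309, 0.915, 0.115]
contact_force: [-1.4, 0.9, 0.3]
finger_gap: 0.0856
finger_force: 0.0
```

```bash
python3 st.py 3 0 .11 .065 .022
```

```text
{'t': 3.6, 'loc': array([ 92.2,  -1.2, 110.1]), 'phi': np.float64(-0.782), 'zerr': array([-0.001,  0.004, -1.   ]), 'F': array([ 1.45,  0.1 , -0.94]), 'Tq': array([0.44, 0.36, 0.03]), 'gap': 85.6, 'ff': 0.0, 'q': array([-0.67,  0.18,  0.51,  2.16, -0.21,  0.3 ,  0.92])}
.11 (array([-0.003,  0.007,  0.   ]), array([ 0.   , -0.001, -0.001]))
.065 (array([-0.003,  0.007,  0.113]), array([ 0.   , -0.001, -0.001]))
.022 (array([-0.004,  0.007,  0.22 ]), array([ 0.   , -0.001, -0.001]))
```

Call:
carry_out(
  rows=[-0.004,0.007,0.08,0,-0.001,-0.001,-0.004,0.007,0.16,0,-0.001,-0.001,-0.004,0.007,0.22,0,-0.001,-0.001,-0.004,0.007,0.22,0,-0.001,-0.001,-0.004,0.007,0.22,0,-0.001,-0.001],
)

```text
time_s: 4.1
eef_pos: [0.6477, 0.0872, 0.2533]
eef_rot: [0.235, 0.307, 0.915, 0.114]
contact_force: [0.7, -0.0, 0.0]
finger_gap: 0.0852
finger_force: 0.0
```

```bash
python3 st.py 3 0 .022;python3 - <<'E'
from h import *
from cell import grab_frame
a=[]
for n,(u,v) in(("side",(230,190)),("top",(240,160))):
    im=grab_frame(n)["img"][v-50:v+50,u-60:u+60,::-1];a.append(cv2.resize(im,None,fx=3.3,fy=3.3,interpolation=2))
cv2.imwrite("pics/g3.png",np.hstack(a))
E
```

```text
{'t': 4.1, 'loc': array([98.5,  0.5, 22. ]), 'phi': np.float64(-0.775), 'zerr': array([ 0.006, -0.001, -1.   ]), 'F': array([-0.53,  0.37,  0.37]), 'Tq': array([ 0.4 ,  0.36, -0.04]), 'gap': 85.2, 'ff': 0.0, 'q': array([-0.45,  0.35,  0.29,  2.14, -0.39,  0.15,  1.09])}
.022 (array([ 0.005, -0.007, -0.   ]), array([0.001, 0.001, 0.   ]))
```

View pics/g3.png

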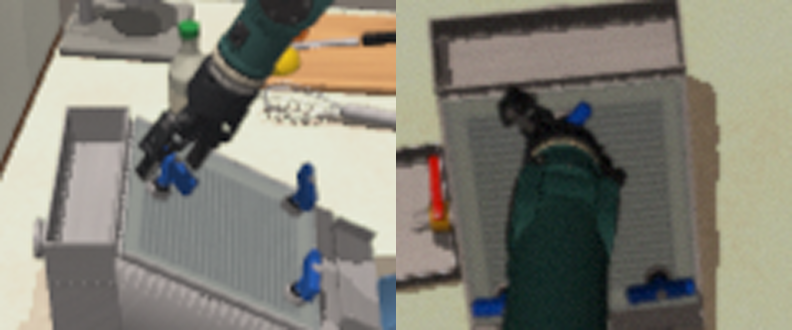

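The fingers straddle the upper bar in both views, so I close on it.

Call:
carry_out(
  rows=[0.004,-0.005,0,0,0,0,0.004,-0.005,0,0,0,0,0.004,-0.005,0,0,0,0,0.004,-0.005,0,0,0,0,0.004,-0.005,0,0,0,0,0.004,-0.005,0,0,0,0,0.004,-0.005,0,0,0,0,0.004,-0.005,0,0,0,0],
  claw=1,
  newtons=50,
)

```text
time_s: 5.0
eef_pos: [0.6433, 0.0858, 0.251]
eef_rot: [0.234, 0.306, 0.916, 0.113]
contact_force: [-6.3, -5.0, 4.6]
finger_gap: 0.0155
finger_force: 50.1
```

```bash
python3 st.py 3 0 .022
```

```text
{'t': 5.0, 'loc': array([93.4, -0.3, 22.3]), 'phi': np.float64(-0.774), 'zerr': array([ 0.002, -0.002, -1.   ]), 'F': array([-0.28, -5.57, -7.42]), 'Tq': array([1.53, 0.44, 0.09]), 'gap': 15.5, 'ff': 50.1, 'q': array([-0.45,  0.35,  0.29,  2.15, -0.39,  0.14,  1.09])}
.022 (array([-0.002,  0.003,  0.001]), array([0.   , 0.   , 0.001]))
```

Call:
carry_out(
  rows=[0,-0.002,-0.001,0,0,0.02,0,-0.002,0,0,0,0.042,0,-0.002,0.001,0,0,0.064,0,-0.002,0.002,0,0,0.086,0,-0.002,0.003,0,0,0.108,0,-0.002,0.004,0,0,0.13,0,-0.002,0.005,0,0,0.152,0,-0.002,0.006,0,0,0.172,0,-0.002,0.006,0,0,0.19,0,-0.002,0.006,0,0,0.19],
)

```text
time_s: 6.0
eef_pos: [0.6452, 0.0859, 0.2488]
eef_rot: [0.131, 0.768, 0.585, 0.226]
contact_force: [-4.3, -4.1, 0.8]
finger_gap: 0.0159
finger_force: 49.8
```

```bash
python3 st.py 3 0 .022
```

```text
{'t': 6.0, 'loc': array([93.9, -0.4, 19.5]), 'phi': np.float64(-1.967), 'zerr': array([ 0.005, -0.003, -1.   ]), 'F': array([-4.67, -2.06, -3.1 ]), 'Tq': array([ 0.8 , -1.21,  0.12]), 'gap': 15.9, 'ff': 49.8, 'q': array([-0.62,  0.38,  0.51,  2.16, -0.9 ,  0.19,  0.4 ])}
.022 (array([ 0.002,  0.002, -0.006]), array([ 0.001,  0.001, -0.189]))
```

```bash
sed -i 's/^PHI=.*/PHI=[1.533,-1.521,-1.967]/' h.py; cat >> h.py <<'E'
def loc(x,y,h,phi,opt,deg=0,roll=0):
    o,M=C;T=tgt(C,2,phi,h,opt,dx=x-.095,dy=y)
    return T[0],R.from_rotvec(M[:,1]*np.radians(deg)+M[:,0]*np.radians(roll)).as_matrix()@T[1]
E
python3 - <<'E'
from kin import *
from cell import state
q0=np.array(pickle.load(open("D.pkl","rb"))[0][0]);q=np.array(state()["qpos"])
for kn in(0,.05,.2):
  for name,(x,y,h,deg,roll) in dict(a=(-.04,.15,.15,15,0),b=(0,.2,.12,25,0),c=(0,.2,.12,25,25),d=(0,.15,.12,25,-25),e=(-.05,.1,.12,20,20)).items():
    r=sim(q,loc(.095,0,.12,-1.967,0),4,kn,q0)
    r=sim(r[0],loc(x,y,h,-1.967-.5,0,deg,roll),10,kn,q0);m=r
    phi=1.533-np.pi
    r=sim(r[0],loc(-.095,.085,.09,phi,1,8),10,kn,q0);r1=r
    r=sim(r[0],loc(-.095,.085,.06,phi,1,0),10,kn,q0)
    print(kn,name,m[0].round(2),r1[0].round(2),r[0].round(2),np.round(r[1:],3))
E
```

```text
0 a [-1.67  0.34  1.36  2.24 -0.48  0.62 -0.77] [-1.55  0.42  1.36  2.4  -1.01  0.47 -1.66] [ 2.69  2.24 -1.27  2.51 -1.53  0.08  3.09] [0.519 2.579]
0 b [-1.45  0.54  1.23  2.02 -0.63  0.93 -0.68] [-1.48  0.51  1.36  2.34 -1.08  0.65 -1.58] [ 2.69  2.24 -1.27  2.51 -1.53  0.08  3.09] [0.519 2.579]
0 c [-1.03  0.38  0.86  2.09 -0.92  0.94 -0.25] [-1.32  0.33  1.14  2.43 -1.39  0.47 -1.21] [ 2.69  2.24 -1.27  2.51 -1.53  0.08  3.09] [0.519 2.579]
0 d [-1.53  0.77  1.36  1.96 -0.38  1.01 -0.92] [-1.46  0.58  1.36  2.26 -0.82  0.75 -1.87] [ 2.69  2.24 -1.27  2.51 -1.53  0.08  3.09] [0.519 2.579]
0 e [-0.96  0.29  0.9   2.26 -0.9   0.76 -0.09] [-1.28  0.3   1.12  2.48 -1.4   0.4  -1.15] [ 2.69  2.24 -1.27  2.51 -1.53  0.08  3.09] [0.519 2.579]
0.05 a [-0.15  0.15 -0.51  2.19  0.36  0.62 -1.68] [-0.5   0.15 -0.02  2.37  0.34  0.3  -3.09] [ 2.69  2.24 -1.27  2.51 -1.53  0.08  3.09] [0.519 2.579]
0.05 b [-0.31  0.3  -0.37  1.97  0.21  0.82 -1.56] [-0.54  0.19  0.06  2.31  0.03  0.34 -2.77] [ 2.69  2.24 -1.27  2.51 -1.53  0.08  3.09] [0.519 2.579]
0.05 c [ 0.07  0.32 -0.54  2.04 -0.36  0.66 
[... 474 characters left out ...]
.15  0.09  2.37  0.27  0.3  -3.01] [ 2.69  2.24 -1.27  2.51 -1.53  0.08  3.09] [0.519 2.579]
0.2 b [-0.29  0.3  -0.39  1.97  0.21  0.82 -1.57] [-0.61  0.19  0.13  2.31 -0.03  0.34 -2.71] [ 2.69  2.24 -1.27  2.51 -1.53  0.08  3.09] [0.519 2.579]
0.2 c [ 0.07  0.32 -0.55  2.04 -0.35  0.66 -0.83] [-0.36  0.17 -0.06  2.4  -0.76  0.14 -1.88] [ 2.69  2.24 -1.27  2.51 -1.53  0.08  3.09] [0.519 2.579]
0.2 d [-0.47  0.38 -0.32  1.91  0.53  1.15 -1.95] [-0.5   0.23 -0.02  2.22  0.2   0.56 -2.98] [ 2.69  2.24 -1.27  2.51 -1.53  0.08  3.09] [0.519 2.579]
0.2 e [ 0.25  0.24 -0.57  2.21 -0.36  0.54 -0.67] [-0.41  0.16  0.04  2.45 -0.76  0.12 -1.85] [ 2.69  2.24 -1.27  2.51 -1.53  0.08  3.09] [0.519 2.579]
```

```bash
cat >> kin.py <<'E'
def sim2(q,T,n,w=.003,a=.1,home=None):
    p,M=fk(q,LX)
    for _ in range(n):
        d=T[0]-p;r=R.from_matrix(T[1]@M.T).as_rotvec()
        f=min(1,.05/max(np.linalg.norm(d),1e-9),.15/max(np.linalg.norm(r),1e-9));p=p+d*f;M=R.from_rotvec(r*f).as_matrix()@M
        q,e=ik((p,M),q if home is None else (1-a)*q+a*home,w)
        if f==1 and e<1e-3:break
    P,N=fk(q,LX);return q,np.linalg.norm(P-T[0]),np.linalg.norm(R.from_matrix(T[1]@N.T).as_rotvec())
E
time python3 - <<'E'
from kin import *
from cell import state
q0=np.array(pickle.load(open("D.pkl","rb"))[0][0]);q=np.array(state()["qpos"])
for home in(None,q0):
  for name,(x,y,h,deg,roll) in dict(a=(-.04,.1,.13,10,0),b=(0,.15,.12,20,0),c=(0,.15,.12,15,15),d=(0,.15,.12,15,-15)).items():
    r=sim2(q,loc(.095,0,.10,-1.967,0),3,home=home)
    r=sim2(r[0],loc(x,y,h,-.2,0,deg,roll),12,home=home);m=r
    r=sim2(r[0],loc(-.08,.085,.09,1.533,0,8),12,home=home);r1=r
    r=sim2(r[0],loc(-.095,.085,.06,1.533,0,0),5,home=home)
    print(name,m[0].round(2),np.round(m[1:],2),r1[0].round(2),np.round(r1[1:],3),r[0].round(2),np.round(r[1:],3))
E
```

```text
a [-1.09  0.13  0.64  2.31  0.09  0.39  0.97] [0. 0.] [-0.71  0.19  0.24  2.42  0.45  0.2   2.33] [0. 0.] [-0.15  0.3  -0.46  2.51  1.91  0.37  0.82] [0.    0.002]
b [-0.97  0.25  0.52  2.09 -0.1   0.67  1.11] [0. 0.] [-0.71  0.19  0.25  2.42  0.44  0.19  2.34] [0. 0.] [-0.15  0.3  -0.46  2.51  1.91  0.37  0.82] [0.    0.002]
c [-0.63  0.19  0.27  2.18 -0.5   0.52  1.61] [0. 0.] [-0.75  0.19  0.29  2.42  0.4   0.19  2.38] [0. 0.] [-0.16  0.3  -0.45  2.51  1.91  0.36  0.82] [0.    0.002]
d [-1.31  0.33  0.78  2.09  0.17  0.7   0.73] [0. 0.] [-0.69  0.19  0.22  2.42  0.47  0.2   2.31] [0. 0.] [-0.15  0.3  -0.47  2.51  1.91  0.37  0.82] [0.    0.002]
a [-0.13  0.14 -0.42  2.28  0.45  0.45  0.58] [0. 0.] [ 0.26  0.29 -0.89  2.38  1.08  0.44  1.69] [0. 0.] [ 0.3   0.43 -1.05  2.49  1.73  0.61  1.02] [0. 0.]
b [-0.13  0.26 -0.49  2.06  0.3   0.72  0.69] [0. 0.] [ 0.28  0.29 -0.91  2.38  1.09  0.44  1.69] [0. 0.] [ 0.31  0.44 -1.06  2.49  1.73  0.62  1.02] [0. 0.]
c [ 0.23  0.26 -0.74  2.14  0.02  0.48  1.09] [0. 0.] [ 0.32  0.3  -0.96  2.38  1.11  0.46  1.67] [0. 0.] [ 0.33  0.45 -1.09  2.49  1.73  0.64  1.03] [0. 0.]
d [-0.41  0.28 -0.35  2.06  0.61  0.87  0.27] [0. 0.] [ 0.25  0.28 -0.88  2.38  1.08  0.43  1.7 ] [0. 0.] [ 0.29  0.43 -1.04  2.49  1.74  0.61  1.01] [0. 0.]
real	0m3.194s
user	0m3.685s
sys	0m0.076s
```

Call:
carry_out(
  rows=[0,0,0,0,0,0,0,0,0,0,0,0,0,0,0,0,0,0,0,0,0,0,0,0,0,0,-0.1,0,0,0,0,0,-0.2,0,0,0,0,0,-0.2,0,0,0],
  claw=0,
)

```text
time_s: 6.7
eef_pos: [0.6068, 0.084, 0.3226]
eef_rot: [0.132, 0.765, 0.587, 0.23]
contact_force: [0.7, 1.2, 0.1]
finger_gap: 0.0853
finger_force: 0.0
```

```bash
cat > st2.py <<'E'
import sys
from h import *
from cell import state
s=state();print(local(s,C))
print(rel(s,loc(*eval(sys.argv[1]))))
E
python3 st2.py "(-.04,.1,.13,-.2,0,10)"
```

```text
{'t': 6.7, 'loc': array([ 97.7,   2.7, 102.5]), 'phi': np.float64(-1.963), 'zerr': array([ 0.013,  0.002, -1.   ]), 'F': array([1.29, 0.31, 0.35]), 'Tq': array([ 0.45, -0.14,  0.04]), 'gap': 85.3, 'ff': 0.0, 'q': array([-0.98,  0.26,  0.91,  2.17, -0.66,  0.33,  0.17])}
(array([ 0.094, -0.41 , -0.073]), array([ 0.03 ,  0.016, -0.28 ]))
```

Call:
carry_out(
  rows=[0.094,-0.41,-0.073,0.03,0.016,-0.28,0.094,-0.41,-0.073,0.03,0.016,-0.28,0.094,-0.41,-0.073,0.03,0.016,-0.28,0.094,-0.41,-0.073,0.03,0.016,-0.28,0.094,-0.41,-0.073,0.03,0.016,-0.28,0.094,-0.41,-0.073,0.03,0.016,-0.28,0.094,-0.41,-0.073,0.03,0.016,-0.28,0.094,-0.41,-0.073,0.03,0.016,-0.28,0.094,-0.41,-0.073,0.03,0.016,-0.28,0.094,-0.41,-0.073,0.03,0.016,-0.28],
)

```text
time_s: 7.7
eef_pos: [0.4619, 0.163, 0.2745]
eef_rot: [0.171, 0.164, 0.969, 0.065]
contact_force: [0.5, 0.2, 0.1]
finger_gap: 0.0854
finger_force: 0.0
```

```bash
python3 st2.py "(-.08,.085,.09,1.533,0,8)"
```

```text
{'t': 7.7, 'loc': array([-42. ,  99.6, 127.6]), 'phi': np.float64(-0.467), 'zerr': array([-0.156,  0.023, -0.987]), 'F': array([-0.39,  0.37,  0.11]), 'Tq': array([0.18, 0.34, 0.05]), 'gap': 85.4, 'ff': 0.0, 'q': array([-1.19,  0.14,  0.78,  2.33, -0.05,  0.35,  0.85])}
(array([ 0.053, -0.071,  0.107]), array([ 0.005, -0.001, -0.319]))
```

Call:
carry_out(
  rows=[0.053,-0.071,0.05,0,0,-0.319,0.053,-0.071,0.05,0,0,-0.319,0.053,-0.071,0.05,0,0,-0.319,0.053,-0.071,0.05,0,0,-0.319,0.053,-0.071,0.05,0,0,-0.319,0.053,-0.071,0.05,0,0,-0.319,0.053,-0.071,0.05,0,0,-0.319,0.053,-0.071,0.05,0,0,-0.319,0.053,-0.071,0.09,0.003,0,-0.319,0.053,-0.071,0.107,0.005,-0.001,-0.319],
)

```text
time_s: 8.7
eef_pos: [0.45, 0.1468, 0.2223]
eef_rot: [0.169, -0.54, 0.821, -0.073]
contact_force: [0.7, -0.2, 0.2]
finger_gap: 0.0853
finger_force: 0.0
```

```bash
python3 st2.py "(-.095,.085,.07,1.533,0,0)"
```

```text
{'t': 8.7, 'loc': array([-80.2,  85.1,  89.3]), 'phi': np.float64(1.025), 'zerr': array([-0.152,  0.016, -0.988]), 'F': array([-0.1 , -0.77,  0.08]), 'Tq': array([-0.29,  0.25, -0.02]), 'gap': 85.3, 'ff': 0.0, 'q': array([-0.76,  0.2 ,  0.32,  2.41,  0.21,  0.19,  2.07])}
(array([0.016, 0.024, 0.053]), array([ 0.024, -0.005, -0.08 ]))
```

Call:
carry_out(
  rows=[0.0,0.0,0.01,0.005,0,-0.024,0.005,0.005,0.02,0.007,0,-0.048,0.008,0.01,0.03,0.01,0,-0.072,0.012,0.015,0.04,0.015,-0.003,-0.08,0.016,0.024,0.053,0.02,-0.005,-0.08,0.016,0.024,0.053,0.024,-0.005,-0.08,0.016,0.024,0.053,0.024,-0.005,-0.08,0.016,0.024,0.053,0.024,-0.005,-0.08],
)

```text
time_s: 9.5
eef_pos: [0.4362, 0.1335, 0.1853]
eef_rot: [-0.153, 0.717, -0.662, 0.156]
contact_force: [0.6, -0.2, -1.4]
finger_gap: 0.0856
finger_force: 0.0
```

```bash
python3 st2.py "(-.095,.085,.022,1.533,0,0)"
```

```text
{'t': 9.5, 'loc': array([-112. ,   73.6,   65. ]), 'phi': np.float64(1.532), 'zerr': array([-0.085, -0.041, -0.996]), 'F': array([0.21, 0.01, 1.51]), 'Tq': array([-0.47,  0.04, -0.01]), 'gap': 85.6, 'ff': 0.0, 'q': array([-0.2 ,  0.28, -0.4 ,  2.5 ,  1.58,  0.33,  1.14])}
(array([-0.035, -0.05 ,  0.102]), array([ 0.013, -0.007,  0.   ]))
```

Call:
carry_out(
  rows=[0,0,0,0,0,0,0,0,0,0,0,0],
)

```text
time_s: 9.7
eef_pos: [0.4366, 0.1315, 0.1854]
eef_rot: [-0.152, 0.716, -0.663, 0.156]
contact_force: [0.3, 0.2, 0.2]
finger_gap: 0.0854
finger_force: 0.0
```

```bash
python3 st2.py "(-.095,.085,.022,1.533,0,0)"
```

```text
{'t': 9.7, 'loc': array([-111.8,   71.6,   65. ]), 'phi': np.float64(1.528), 'zerr': array([-0.087, -0.044, -0.995]), 'F': array([-0.22, -0.38, -0.02]), 'Tq': array([-0.48, -0.01,  0.  ]), 'gap': 85.4, 'ff': 0.0, 'q': array([-0.21,  0.27, -0.39,  2.5 ,  1.57,  0.32,  1.14])}
(array([-0.04 , -0.05 ,  0.102]), array([ 0.014, -0.008, -0.   ]))
```

Call:
carry_out(
  rows=[-0.01,-0.015,-0.018,0.004,-0.002,0,-0.02,-0.03,-0.018,0.008,-0.004,0,-0.03,-0.04,-0.018,0.011,-0.006,0,-0.04,-0.05,-0.018,0.014,-0.008,0,-0.04,-0.05,-0.018,0.014,-0.008,0,-0.04,-0.05,-0.018,0.014,-0.008,0,-0.04,-0.05,-0.018,0.014,-0.008,0],
)

```text
time_s: 10.4
eef_pos: [0.4502, 0.1501, 0.2003]
eef_rot: [-0.2, 0.714, -0.65, 0.168]
contact_force: [0.4, -0.1, -0.2]
finger_gap: 0.0851
finger_force: 0.0
```

```bash
python3 st2.py "(-.095,.085,.022,1.533,0,0)"
```

```text
{'t': 10.4, 'loc': array([-90.6,  88.3,  70. ]), 'phi': np.float64(1.534), 'zerr': array([ 0.004,  0.002, -1.   ]), 'F': array([ 0.17, -0.28,  0.35]), 'Tq': array([-0.55,  0.  , -0.01]), 'gap': 85.1, 'ff': 0.0, 'q': array([-0.06,  0.28, -0.59,  2.51,  1.81,  0.39,  0.91])}
(array([0.009, 0.011, 0.12 ]), array([-0.001,  0.   ,  0.   ]))
```

Call:
carry_out(
  rows=[0.004,0.006,0.03,-0.001,0,0,0.008,0.01,0.06,-0.001,0,0,0.008,0.01,0.09,-0.001,0,0,0.008,0.01,0.12,-0.001,0,0,0.008,0.01,0.12,-0.001,0,0,0.008,0.01,0.12,-0.001,0,0],
)

```text
time_s: 11.0
eef_pos: [0.4708, 0.1498, 0.1566]
eef_rot: [-0.197, 0.714, -0.651, 0.165]
contact_force: [-0.4, -0.2, -0.3]
finger_gap: 0.0853
finger_force: 0.0
```

```bash
python3 st2.py "(-.095,.085,.022,1.533,0,0)";python3 - <<'E'
from h import *
from cell import grab_frame,state
print(state()["qpos"])
a=[]
for n,(u,v) in(("side",(250,215)),("top",(220,190))):
    im=grab_frame(n)["img"][v-50:v+50,u-60:u+60,::-1];a.append(cv2.resize(im,None,fx=3.3,fy=3.3,interpolation=2))
cv2.imwrite("pics/g1.png",np.hstack(a))
E
```

```text
{'t': 11.0, 'loc': array([-94.8,  85.4,  21.9]), 'phi': np.float64(1.534), 'zerr': array([-0.003,  0.003, -1.   ]), 'F': array([0.13, 0.48, 0.04]), 'Tq': array([-0.57,  0.02, -0.02]), 'gap': 85.3, 'ff': 0.0, 'q': array([ 0.04,  0.44, -0.7 ,  2.5 ,  1.98,  0.53,  0.78])}
(array([ 0.001,  0.   , -0.   ]), array([0., 0., 0.]))
[ 0.03534176  0.44254158 -0.70114157  2.50012042  1.977906    0.52593589
  0.78197582]
```

View pics/g1.png

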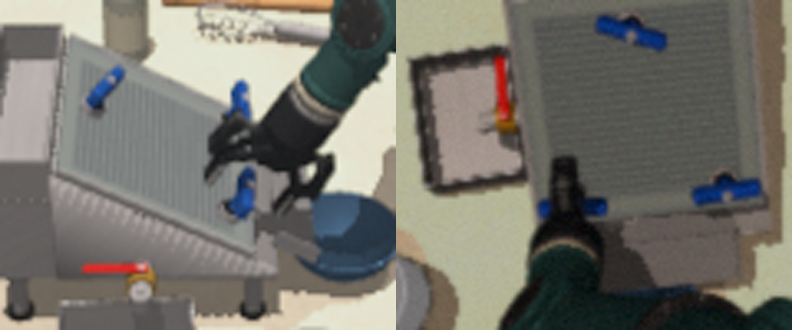

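The fingers straddle knob 1's bar, and knob 3 has clearly turned. I close on knob 1.

Call:
carry_out(
  rows=[0,0,0,0,0,0,0,0,0,0,0,0,0,0,0,0,0,0,0,0,0,0,0,0,0,0,0,0,0,0,0,0,0,0,0,0,0,0,0,0,0,0,0,0,0,0,0,0],
  claw=1,
)

```text
time_s: 11.9
eef_pos: [0.4693, 0.1497, 0.1563]
eef_rot: [-0.197, 0.714, -0.651, 0.164]
contact_force: [-6.5, -0.0, 4.3]
finger_gap: 0.0155
finger_force: 50.0
```

```bash
python3 st.py 1 0 .022
```

```text
{'t': 11.9, 'loc': array([-96.3,  85.5,  22.4]), 'phi': np.float64(1.534), 'zerr': array([-0.005,  0.004, -1.   ]), 'F': array([-0.73,  3.5 , -6.88]), 'Tq': array([-1.03,  0.05,  0.11]), 'gap': 15.5, 'ff': 50.0, 'q': array([ 0.04,  0.44, -0.7 ,  2.5 ,  1.98,  0.53,  0.78])}
.022 (array([ 0.001, -0.003,  0.001]), array([0.001, 0.001, 0.   ]))
```

Call:
carry_out(
  rows=[0,0.002,-0.001,0,0,0.02,0,0.002,0,0,0,0.042,0,0.002,0.001,0,0,0.064,0,0.002,0.002,0,0,0.086,0,0.002,0.003,0,0,0.108,0,0.002,0.004,0,0,0.13,0,0.002,0.005,0,0,0.152,0,0.002,0.006,0,0,0.172,0,0.002,0.006,0,0,0.19,0,0.002,0.006,0,0,0.19],
)

```text
time_s: 12.9
eef_pos: [0.4718, 0.149, 0.1543]
eef_rot: [0.257, -0.224, 0.94, -0.026]
contact_force: [-1.7, -2.4, 3.7]
finger_gap: 0.0158
finger_force: 51.1
```

```bash
python3 st.py 1 0 .022
```

```text
{'t': 12.9, 'loc': array([-95.2,  84.5,  19.5]), 'phi': np.float64(0.338), 'zerr': array([-0.001,  0.001, -1.   ]), 'F': array([ 0.55, -2.04, -4.23]), 'Tq': array([0.27, 0.62, 0.17]), 'gap': 15.8, 'ff': 51.1, 'q': array([ 0.22,  0.53, -0.96,  2.49,  1.88,  0.67, -0.3 ])}
.022 (array([-0.001,  0.001, -0.006]), array([ 0.  ,  0.  , -0.19]))
```

Call:
carry_out(
  rows=[0,0,0,0,0,0,0,0,0,0,0,0,0,0,0,0,0,0,0,0,0,0,0,0,0,0,-0.07,0,0,0,0,0,-0.13,0,0,0,0,0,-0.13,0,0,0],
  claw=0,
)

```text
time_s: 13.6
eef_pos: [0.4455, 0.1468, 0.2014]
eef_rot: [0.258, -0.225, 0.939, -0.026]
contact_force: [1.0, 0.2, 0.0]
finger_gap: 0.0853
finger_force: 0.0
```

```bash
sed -i 's/^PHI=.*/PHI=[.338,-1.521,-1.967]/' h.py; python3 st.py 2 1 .07 .022;python3 - <<'E'
from kin import *
from cell import state
q=np.array(state()["qpos"]);
for i in range(4):
    r=sim2(q,loc(-.095,.085-.0425*(i+1),.07,.338+.32*(i+1),0),6);q=r[0];print(q.round(2),np.round(r[1:],3))
r=sim2(q,loc(-.095,-.085,.022,1.62,0),4);print(r)
E
```

```text
{'t': 13.6, 'loc': array([-94.5,  85.6,  73.4]), 'phi': np.float64(0.341), 'zerr': array([ 0.002,  0.003, -1.   ]), 'F': array([-0.84, -0.26,  0.47]), 'Tq': array([-0.18,  0.51, -0.01]), 'gap': 85.3, 'ff': 0.0, 'q': array([ 0.27,  0.36, -1.  ,  2.5 ,  1.71,  0.55, -0.17])}
.07 (array([ 0.144, -0.401,  0.007]), array([ 0.   ,  0.001, -0.204]))
.022 (array([ 0.144, -0.402,  0.127]), array([ 0.   ,  0.001, -0.204]))
[ 0.49  0.41 -1.12  2.51  1.75  0.56  0.23] [0. 0.]
[ 0.72  0.49 -1.27  2.51  1.73  0.6   0.69] [0.001 0.003]
[ 0.83  0.47 -1.23  2.51  1.79  0.51  1.08] [0. 0.]
[ 0.89  0.43 -1.12  2.5   1.86  0.37  1.45] [0. 0.]
(array([ 0.81825289,  0.5965402 , -1.10876974,  2.48576347,  1.98720485,
        0.54072443,  1.36158848]), np.float64(1.827189743969411e-05), np.float64(9.32456613259925e-05))
```

Call:
carry_out(
  rows=[0.018,-0.05,0.001,0,0,-0.023,0.036,-0.1,0.002,0,0,-0.046,0.054,-0.15,0.003,0,0,-0.069,0.072,-0.2,0.004,0,0,-0.092,0.09,-0.25,0.005,0,0,-0.115,0.108,-0.3,0.006,0,0,-0.138,0.126,-0.35,0.007,0,0,-0.161,0.144,-0.401,0.007,0,0.001,-0.184,0.144,-0.401,0.007,0,0.001,-0.204,0.144,-0.401,0.007,0,0.001,-0.204],
)

```text
time_s: 14.6
eef_pos: [0.4688, -0.0236, 0.1954]
eef_rot: [-0.187, 0.741, -0.621, 0.174]
contact_force: [0.4, -1.1, 0.1]
finger_gap: 0.0854
finger_force: 0.0
```

```bash
python3 st.py 2 1 .07 .022
```

```text
{'t': 14.6, 'loc': array([-96.4, -86.3,  67.7]), 'phi': np.float64(1.619), 'zerr': array([-0.006, -0.002, -1.   ]), 'F': array([ 1.13, -0.23,  0.08]), 'Tq': array([-0.45, -0.06, -0.03]), 'gap': 85.4, 'ff': 0.0, 'q': array([ 0.93,  0.46, -1.19,  2.5 ,  1.81,  0.43,  1.5 ])}
.07 (array([-0.003, -0.004, -0.006]), array([ 0.001, -0.   , -0.   ]))
.022 (array([-0.003, -0.004,  0.114]), array([ 0.001, -0.   , -0.   ]))
```

Call:
carry_out(
  rows=[-0.003,-0.004,0.03,0,0,0,-0.003,-0.004,0.06,0,0,0,-0.003,-0.004,0.09,0.001,0,0,-0.003,-0.004,0.114,0.001,0,0,-0.003,-0.004,0.114,0.001,0,0,-0.003,-0.004,0.114,0.001,0,0],
)

```text
time_s: 15.2
eef_pos: [0.4921, -0.0174, 0.1568]
eef_rot: [-0.191, 0.741, -0.619, 0.176]
contact_force: [-0.4, 0.5, -0.3]
finger_gap: 0.0857
finger_force: 0.0
```

Call:
carry_out(
  rows=[0,0,0,0,0,0,0,0,0,0,0,0,0,0,0,0,0,0,0,0,0,0,0,0,0,0,0,0,0,0,0,0,0,0,0,0,0,0,0,0,0,0,0,0,0,0,0,0],
  claw=1,
)

```text
time_s: 16.0
eef_pos: [0.4908, -0.0185, 0.1567]
eef_rot: [-0.189, 0.741, -0.619, 0.176]
contact_force: [-6.3, -0.9, 4.8]
finger_gap: 0.0151
finger_force: 50.6
```

```bash
python3 st.py 2 1 .022
```

```text
{'t': 16.0, 'loc': array([-96.4, -84.1,  23. ]), 'phi': np.float64(1.622), 'zerr': array([-0.001, -0.002, -1.   ]), 'F': array([-0.06,  3.13, -7.31]), 'Tq': array([-1.05,  0.16, -0.02]), 'gap': 15.1, 'ff': 50.6, 'q': array([ 0.85,  0.63, -1.18,  2.5 ,  1.95,  0.6 ,  1.39])}
.022 (array([ 0.002, -0.003,  0.002]), array([ 0., -0.,  0.]))
```

Call:
carry_out(
  rows=[0,0.002,-0.001,0,0,0.02,0,0.002,0,0,0,0.042,0,0.002,0.001,0,0,0.064,0,0.002,0.002,0,0,0.086,0,0.002,0.003,0,0,0.108,0,0.002,0.004,0,0,0.13,0,0.002,0.005,0,0,0.152,0,0.002,0.006,0,0,0.172,0,0.002,0.006,0,0,0.19,0,0.002,0.006,0,0,0.19],
)

```text
time_s: 17.0
eef_pos: [0.4937, -0.0193, 0.155]
eef_rot: [0.257, -0.264, 0.929, -0.04]
contact_force: [-0.1, -2.7, 4.0]
finger_gap: 0.015
finger_force: 50.6
```

```bash
python3 st.py 2 1 .022
```

```text
{'t': 17.0, 'loc': array([-94.8, -85.3,  20.1]), 'phi': np.float64(0.426), 'zerr': array([ 0.002, -0.004, -1.   ]), 'F': array([-0.37, -3.14, -3.66]), 'Tq': array([0.44, 0.61, 0.07]), 'gap': 15.0, 'ff': 50.6, 'q': array([ 0.88,  0.68, -1.24,  2.49,  1.91,  0.66,  0.24])}
.022 (array([ 0.   ,  0.001, -0.005]), array([-0.001, -0.   , -0.19 ]))
```

Call:
carry_out(
  rows=[0,0,0,0,0,0.02,0,0,0.001,0,0,0.04,0,0,0.002,0,0,0.06,0,0,0.003,0,0,0.08,0,0,0.004,0,0,0.1,0,0,0.005,0,0,0.11,0,0,0.005,0,0,0.11],
)

```text
time_s: 17.7
eef_pos: [0.4947, -0.0203, 0.1534]
eef_rot: [0.256, 0.066, 0.963, 0.047]
contact_force: [-2.7, -6.7, 7.8]
finger_gap: 0.0151
finger_force: 51.4
```

```bash
python3 st.py 2 1
```

```text
{'t': 17.7, 'loc': array([-94.8, -86.4,  18.3]), 'phi': np.float64(-0.263), 'zerr': array([ 0.003, -0.008, -1.   ]), 'F': array([-2.47, -5.94, -8.49]), 'Tq': array([1.29, 0.03, 0.09]), 'gap': 15.1, 'ff': 51.4, 'q': array([ 0.88,  0.69, -1.25,  2.49,  1.91,  0.68, -0.45])}
```

Call:
carry_out(
  rows=[0,0,0,0,0,0.013,0,0,0,0,0,0.013],
)

```text
time_s: 17.9
eef_pos: [0.4948, -0.0205, 0.1532]
eef_rot: [0.254, 0.105, 0.96, 0.058]
contact_force: [-0.7, -5.9, 5.9]
finger_gap: 0.0151
finger_force: 51.0
```

```bash
python3 st.py 2 1
```

```text
{'t': 17.9, 'loc': array([-94.9, -86.6,  18.1]), 'phi': np.float64(-0.346), 'zerr': array([ 0.002, -0.007, -1.   ]), 'F': array([-3.61, -4.91, -5.79]), 'Tq': array([ 1.18, -0.05,  0.05]), 'gap': 15.1, 'ff': 51.0, 'q': array([ 0.88,  0.69, -1.25,  2.49,  1.91,  0.68, -0.53])}
```

Call:
carry_out(
  rows=[0,0,0.001,0,0,0.018,0,0,0.001,0,0,0.018,0,0,0.001,0,0,0.018],
)

```text
time_s: 18.2
eef_pos: [0.4949, -0.0206, 0.153]
eef_rot: [0.25, 0.158, 0.953, 0.071]
contact_force: [-3.1, -5.7, 7.2]
finger_gap: 0.0153
finger_force: 51.6
```

```bash
python3 st.py 2 1
```

```text
{'t': 18.2, 'loc': array([-95. , -86.7,  17.8]), 'phi': np.float64(-0.456), 'zerr': array([ 0.003, -0.008, -1.   ]), 'F': array([-2.62, -4.67, -8.1 ]), 'Tq': array([ 1.38, -0.19, -0.34]), 'gap': 15.3, 'ff': 51.6, 'q': array([ 0.88,  0.69, -1.25,  2.49,  1.91,  0.68, -0.64])}
```

Call:
carry_out(
  rows=[0,0,0,0,0,0.008,0,0,0,0,0,0.008,0,0,0,0,0,0.008],
)

```text
time_s: 18.5
eef_pos: [0.4949, -0.0207, 0.1529]
eef_rot: [0.248, 0.182, 0.948, 0.077]
contact_force: [-1.5, -6.4, 5.8]
finger_gap: 0.0155
finger_force: 51.2
```

```bash
python3 st.py 2 1
```

```text
{'t': 18.5, 'loc': array([-95. , -86.8,  17.7]), 'phi': np.float64(-0.506), 'zerr': array([ 0.003, -0.008, -1.   ]), 'F': array([-3.8 , -5.  , -6.15]), 'Tq': array([ 1.37, -0.24, -0.49]), 'gap': 15.5, 'ff': 51.2, 'q': array([ 0.88,  0.69, -1.25,  2.49,  1.91,  0.68, -0.69])}
```

Knob 2 is home: the torque rises 0.15 N m per 0.05 rad, which is the washer's stiffness. I release it and go to knob 1.

Call:
carry_out(
  rows=[0,0,0,0,0,0,0,0,0,0,0,0,0,0,0,0,0,0,0,0,0,0,0,0,0,0,-0.07,0,0,0,0,0,-0.13,0,0,0,0,0,-0.13,0,0,0],
  claw=0,
)

```text
time_s: 19.2
eef_pos: [0.4676, -0.0213, 0.1993]
eef_rot: [0.248, 0.181, 0.948, 0.079]
contact_force: [0.8, 0.7, 0.4]
finger_gap: 0.0856
finger_force: 0.0
```

```bash
python3 st.py 1 0 .07
```

```text
{'t': 19.2, 'loc': array([-95.3, -83.9,  71.5]), 'phi': np.float64(-0.506), 'zerr': array([ 0.003, -0.004, -1.   ]), 'F': array([-0.54,  0.99,  0.08]), 'Tq': array([ 0.28,  0.4 , -0.02]), 'gap': 85.6, 'ff': 0.0, 'q': array([ 0.96,  0.48, -1.25,  2.51,  1.8 ,  0.47, -0.62])}
.07 (array([0.204, 0.37 , 0.002]), array([-0.001,  0.001, -0.134]))
```

Call:
carry_out(
  rows=[0.025,0.046,0,0,0,-0.017,0.05,0.092,0,0,0,-0.034,0.076,0.138,0,0,0,-0.05,0.102,0.185,0,0,0,-0.067,0.128,0.231,0,0,0,-0.084,0.153,0.278,0,0,0,-0.1,0.178,0.324,0,0,0,-0.117,0.204,0.37,0.002,0,0,-0.134,0.204,0.37,0.002,0,0,-0.134,0.204,0.37,0.002,0,0,-0.134],
)

```text
time_s: 20.2
eef_pos: [0.4474, 0.1469, 0.1966]
eef_rot: [0.258, -0.221, 0.94, -0.027]
contact_force: [-0.4, -0.7, 0.4]
finger_gap: 0.0855
finger_force: 0.0
```

```bash
python3 st.py 1 0 .07 .02
```

```text
{'t': 20.2, 'loc': array([-95.2,  85.5,  68.4]), 'phi': np.float64(0.333), 'zerr': array([ 0., -0., -1.]), 'F': array([ 0.37, -0.57, -0.61]), 'Tq': array([-0.19,  0.45, -0.02]), 'gap': 85.5, 'ff': 0.0, 'q': array([ 0.42,  0.5 , -1.25,  2.5 ,  1.66,  0.73, -0.13])}
.07 (array([-0.   , -0.001, -0.004]), array([-0.   ,  0.   , -0.001]))
.02 (array([-0.   , -0.001,  0.121]), array([-0.   ,  0.   , -0.001]))
```

Call:
carry_out(
  rows=[0,0,0.03,0,0,0,0,0,0.06,0,0,0,0,0,0.09,0,0,0,0,0,0.121,0,0,0,0,0,0.121,0,0,0,0,0,0.121,0,0,0],
)

```text
time_s: 20.8
eef_pos: [0.4714, 0.1485, 0.1548]
eef_rot: [0.257, -0.22, 0.941, -0.027]
contact_force: [0.5, 1.0, -0.4]
finger_gap: 0.0853
finger_force: 0.0
```

Call:
carry_out(
  rows=[0,0,0,0,0,0,0,0,0,0,0,0,0,0,0,0,0,0,0,0,0,0,0,0,0,0,0,0,0,0,0,0,0,0,0,0,0,0,0,0,0,0,0,0,0,0,0,0],
  claw=1,
)

```text
time_s: 21.6
eef_pos: [0.4717, 0.1493, 0.1556]
eef_rot: [0.258, -0.221, 0.94, -0.028]
contact_force: [-1.5, -1.7, 6.5]
finger_gap: 0.015
finger_force: 50.7
```

```bash
python3 st.py 1 0 .02
```

```text
{'t': 21.6, 'loc': array([-94.6,  84.8,  20.7]), 'phi': np.float64(0.333), 'zerr': array([ 0.002, -0.002, -1.   ]), 'F': array([-1.23, -2.02, -6.44]), 'Tq': array([0.19, 0.44, 0.09]), 'gap': 15.0, 'ff': 50.7, 'q': array([ 0.35,  0.64, -1.19,  2.49,  1.8 ,  0.84, -0.22])}
.02 (array([0.001, 0.001, 0.002]), array([-0.   ,  0.   , -0.001]))
```

Call:
carry_out(
  rows=[0,0,0,0,0,0.02,0,0,0.001,0,0,0.04,0,0,0.002,0,0,0.06,0,0,0.003,0,0,0.08,0,0,0.004,0,0,0.1,0,0,0.005,0,0,0.11,0,0,0.005,0,0,0.11],
)

```text
time_s: 22.3
eef_pos: [0.4727, 0.148, 0.154]
eef_rot: [0.253, 0.111, 0.959, 0.06]
contact_force: [-4.3, -4.8, 11.3]
finger_gap: 0.0154
finger_force: 51.5
```

```bash
python3 st.py 1 0
```

```text
{'t': 22.3, 'loc': array([-94.6,  83.4,  18.9]), 'phi': np.float64(-0.359), 'zerr': array([ 0.003, -0.006, -1.   ]), 'F': array([ -2.9 ,  -3.53, -12.13]), 'Tq': array([ 1.  , -0.2 , -0.01]), 'gap': 15.4, 'ff': 51.5, 'q': array([ 0.37,  0.67, -1.22,  2.49,  1.8 ,  0.88, -0.9 ])}
```

Call:
carry_out(
  rows=[0,0,0.001,0,0,0.018,0,0,0.001,0,0,0.018,0,0,0.001,0,0,0.018],
)

```text
time_s: 22.6
eef_pos: [0.4728, 0.1478, 0.1537]
eef_rot: [0.25, 0.165, 0.951, 0.074]
contact_force: [-4.9, -5.5, 12.2]
finger_gap: 0.0153
finger_force: 51.8
```

```bash
python3 st.py 1 0
```

```text
{'t': 22.6, 'loc': array([-94.7,  83.1,  18.6]), 'phi': np.float64(-0.471), 'zerr': array([ 0.003, -0.006, -1.   ]), 'F': array([ -3.42,  -3.74, -13.3 ]), 'Tq': array([ 1.03, -0.31,  0.1 ]), 'gap': 15.3, 'ff': 51.8, 'q': array([ 0.37,  0.67, -1.22,  2.49,  1.79,  0.88, -1.01])}
```

Call:
carry_out(
  rows=[0,0,0,0,0,0.016,0,0,0,0,0,0.016,0,0,0,0,0,0.016],
)

```text
time_s: 22.9
eef_pos: [0.4728, 0.1476, 0.1535]
eef_rot: [0.246, 0.212, 0.942, 0.086]
contact_force: [-3.8, -6.3, 10.8]
finger_gap: 0.015
finger_force: 51.1
```

```bash
python3 st.py 1 0
```

```text
{'t': 22.9, 'loc': array([-94.8,  82.9,  18.4]), 'phi': np.float64(-0.57), 'zerr': array([ 0.003, -0.006, -1.   ]), 'F': array([ -4.4 ,  -4.13, -11.6 ]), 'Tq': array([ 1.04, -0.31, -0.19]), 'gap': 15.0, 'ff': 51.1, 'q': array([ 0.37,  0.67, -1.23,  2.49,  1.79,  0.89, -1.11])}
```

Call:
carry_out(
  rows=[0,0,0,0,0,0.009,0,0,0,0,0,0.009,0,0,0,0,0,0.009],
)

```text
time_s: 23.2
eef_pos: [0.4728, 0.1475, 0.1534]
eef_rot: [0.243, 0.238, 0.936, 0.093]
contact_force: [-2.7, -5.5, 8.7]
finger_gap: 0.0155
finger_force: 51.0
```

```bash
python3 st.py 1 0
```

```text
{'t': 23.2, 'loc': array([-94.9,  82.8,  18.3]), 'phi': np.float64(-0.626), 'zerr': array([ 0.003, -0.006, -1.   ]), 'F': array([-4.19, -3.35, -9.19]), 'Tq': array([ 1.06, -0.42, -0.38]), 'gap': 15.5, 'ff': 51.0, 'q': array([ 0.37,  0.67, -1.23,  2.49,  1.79,  0.89, -1.16])}
```

Call:
carry_out(
  rows=[0,0,0,0,0,0,0,0,0,0,0,0,0,0,0,0,0,0,0,0,0,0,0,0,0,0,-0.07,0,0,0,0,0,-0.13,0,0,0,0,0,-0.13,0,0,0],
  claw=0,
)

```text
time_s: 23.9
eef_pos: [0.4468, 0.1469, 0.2004]
eef_rot: [0.243, 0.238, 0.936, 0.096]
contact_force: [0.0, 0.3, -0.6]
finger_gap: 0.0854
finger_force: 0.0
```

```bash
python3 st.py 3 1 .08
```

```text
{'t': 23.9, 'loc': array([-93.9,  85.6,  72. ]), 'phi': np.float64(-0.626), 'zerr': array([ 0.006, -0.002, -1.   ]), 'F': array([0.41, 0.1 , 0.55]), 'Tq': array([0.32, 0.45, 0.03]), 'gap': 85.4, 'ff': 0.0, 'q': array([ 0.42,  0.48, -1.24,  2.5 ,  1.66,  0.72, -1.09])}
.08 (array([-0.508,  0.103, -0.017]), array([-0.001,  0.001, -0.287]))
```

Call:
carry_out(
  rows=[-0.05,0.01,-0.02,0,0,-0.023,-0.1,0.02,-0.03,0,0,-0.046,-0.15,0.03,-0.03,0,0,-0.069,-0.2,0.04,-0.03,0,0,-0.092,-0.26,0.05,-0.03,0,0,-0.115,-0.32,0.065,-0.03,0,0,-0.138,-0.38,0.077,-0.03,0,0,-0.161,-0.44,0.09,-0.025,0,0,-0.184,-0.508,0.103,-0.017,0,0,-0.207,-0.508,0.103,-0.017,0,0,-0.23],
)

```text
time_s: 24.9
eef_pos: [0.6205, 0.0792, 0.2993]
eef_rot: [0.252, -0.359, 0.896, -0.066]
contact_force: [-0.6, -0.2, 0.2]
finger_gap: 0.0857
finger_force: 0.0
```

```bash
python3 st.py 3 1 .08
```

```text
{'t': 24.9, 'loc': array([97.3, -3.9, 75.8]), 'phi': np.float64(0.634), 'zerr': array([ 0.003, -0.003, -1.   ]), 'F': array([ 0.37,  0.15, -0.48]), 'Tq': array([-0.35,  0.46,  0.02]), 'gap': 85.7, 'ff': 0.0, 'q': array([ 0.7 ,  0.48, -1.23,  2.11,  1.17,  0.62,  1.05])}
.08 (array([-0.001,  0.011, -0.011]), array([-0.001, -0.   , -0.086]))
```

Call:
carry_out(
  rows=[0,0.005,-0.006,0,0,-0.024,0,0.011,-0.011,0,0,-0.048,0,0.011,-0.011,0,0,-0.07,0,0.011,-0.011,0,0,-0.086,0,0.011,-0.011,0,0,-0.086],
)

```text
time_s: 25.4
eef_pos: [0.6116, 0.0841, 0.3]
eef_rot: [0.224, -0.585, 0.769, -0.129]
contact_force: [-0.3, -0.2, 0.1]
finger_gap: 0.0854
finger_force: 0.0
```

```bash
python3 st.py 3 1 .02
```

```text
{'t': 25.4, 'loc': array([90.5,  2.1, 80.6]), 'phi': np.float64(1.173), 'zerr': array([-0.001, -0.001, -1.   ]), 'F': array([ 0.22,  0.2 , -0.24]), 'Tq': array([-0.48,  0.21,  0.01]), 'gap': 85.4, 'ff': 0.0, 'q': array([ 0.7 ,  0.47, -1.24,  2.12,  1.16,  0.62,  1.58])}
.02 (array([ 0.   , -0.012,  0.151]), array([ 0., -0., -0.]))
```

Call:
carry_out(
  rows=[0,-0.01,0.02,0,0,0,0,-0.01,0.06,0,0,0,0,-0.01,0.1,0,0,0,0,-0.01,0.14,0,0,0,0,-0.01,0.151,0,0,0,0,-0.01,0.151,0,0,0],
)

```text
time_s: 26.0
eef_pos: [0.6451, 0.0872, 0.2495]
eef_rot: [0.224, -0.585, 0.769, -0.129]
contact_force: [0.2, 0.4, -0.2]
finger_gap: 0.0856
finger_force: 0.0
```

Call:
carry_out(
  rows=[0,0,0,0,0,0,0,0,0,0,0,0,0,0,0,0,0,0,0,0,0,0,0,0,0,0,0,0,0,0,0,0,0,0,0,0,0,0,0,0,0,0,0,0,0,0,0,0],
  claw=1,
)

```text
time_s: 26.8
eef_pos: [0.6445, 0.0874, 0.2509]
eef_rot: [0.224, -0.585, 0.768, -0.13]
contact_force: [-5.9, -2.0, 5.9]
finger_gap: 0.0153
finger_force: 50.8
```

```bash
python3 st.py 3 1 .02
```

```text
{'t': 26.8, 'loc': array([94.5,  1.1, 21.5]), 'phi': np.float64(1.174), 'zerr': array([ 0.001, -0.002, -1.   ]), 'F': array([ 2.02,  1.69, -8.21]), 'Tq': array([-0.89,  0.43,  0.13]), 'gap': 15.3, 'ff': 50.8, 'q': array([ 0.58,  0.56, -1.12,  2.11,  1.34,  0.61,  1.44])}
.02 (array([ 0.002, -0.002,  0.004]), array([-0., -0., -0.]))
```

Call:
carry_out(
  rows=[0,0,0,0,0,0.02,0,0,0,0,0,0.04,0,0,0.001,0,0,0.06,0,0,0.002,0,0,0.08,0,0,0.003,0,0,0.1,0,0,0.003,0,0,0.11,0,0,0.003,0,0,0.11],
)

```text
time_s: 27.5
eef_pos: [0.6463, 0.0865, 0.25]
eef_rot: [0.255, -0.29, 0.921, -0.047]
contact_force: [0.0, -2.1, 3.6]
finger_gap: 0.0157
finger_force: 50.2
```

```bash
python3 st.py 3 1
```

```text
{'t': 27.5, 'loc': array([95.5,  0.1, 19.9]), 'phi': np.float64(0.482), 'zerr': array([ 0.002, -0.003, -1.   ]), 'F': array([-0.43, -2.64, -3.28]), 'Tq': array([0.09, 0.56, 0.02]), 'gap': 15.7, 'ff': 50.2, 'q': array([ 0.54,  0.53, -1.04,  2.11,  1.31,  0.56,  0.77])}
```

Call:
carry_out(
  rows=[0,0,0.001,0,0,0.018,0,0,0.001,0,0,0.018,0,0,0.001,0,0,0.018],
)

```text
time_s: 27.8
eef_pos: [0.6465, 0.0864, 0.2497]
eef_rot: [0.258, -0.239, 0.936, -0.033]
contact_force: [-0.8, -4.1, 4.0]
finger_gap: 0.0154
finger_force: 50.4
```

```bash
python3 st.py 3 1
```

```text
{'t': 27.8, 'loc': array([95.5, -0.1, 19.5]), 'phi': np.float64(0.371), 'zerr': array([ 0.002, -0.003, -1.   ]), 'F': array([ 0.67, -3.99, -4.13]), 'Tq': array([0.54, 0.56, 0.1 ]), 'gap': 15.4, 'ff': 50.4, 'q': array([ 0.53,  0.52, -1.03,  2.11,  1.31,  0.55,  0.66])}
```

Knob 3 has turned 2.0 rad and is still running free.

Call:
carry_out(
  rows=[0,0,0.001,0,0,0.018,0,0,0.001,0,0,0.018,0,0,0.001,0,0,0.018],
)

```text
time_s: 28.1
eef_pos: [0.6467, 0.0862, 0.2495]
eef_rot: [0.259, -0.185, 0.948, -0.019]
contact_force: [-1.3, -3.5, 4.7]
finger_gap: 0.0155
finger_force: 50.7
```

```bash
python3 st.py 3 1
```

```text
{'t': 28.1, 'loc': array([95.6, -0.3, 19.2]), 'phi': np.float64(0.258), 'zerr': array([ 0.002, -0.004, -1.   ]), 'F': array([-0.02, -3.39, -4.87]), 'Tq': array([0.61, 0.51, 0.13]), 'gap': 15.5, 'ff': 50.7, 'q': array([ 0.53,  0.52, -1.01,  2.11,  1.3 ,  0.54,  0.55])}
```

Call:
carry_out(
  rows=[0,0,0.001,0,0,0.018,0,0,0.001,0,0,0.018,0,0,0.001,0,0,0.018],
)

```text
time_s: 28.4
eef_pos: [0.6469, 0.086, 0.2492]
eef_rot: [0.26, -0.131, 0.957, -0.004]
contact_force: [-3.1, -4.3, 7.4]
finger_gap: 0.0153
finger_force: 50.9
```

```bash
python3 st.py 3 1
```

```text
{'t': 28.4, 'loc': array([95.7, -0.5, 18.9]), 'phi': np.float64(0.144), 'zerr': array([ 0.002, -0.004, -1.   ]), 'F': array([-0.02, -3.97, -8.14]), 'Tq': array([0.77, 0.52, 0.08]), 'gap': 15.3, 'ff': 50.9, 'q': array([ 0.52,  0.51, -1.  ,  2.11,  1.3 ,  0.53,  0.44])}
```

Call:
carry_out(
  rows=[0,0,0,0,0,0.018,0,0,0,0,0,0.018,0,0,0,0,0,0.018],
)

```text
time_s: 28.7
eef_pos: [0.6471, 0.0858, 0.249]
eef_rot: [0.259, -0.077, 0.963, 0.01]
contact_force: [-0.8, -4.4, 6.0]
finger_gap: 0.0153
finger_force: 50.6
```

```bash
python3 st.py 3 1
```

```text
{'t': 28.7, 'loc': array([95.6, -0.7, 18.7]), 'phi': np.float64(0.032), 'zerr': array([ 0.002, -0.004, -1.   ]), 'F': array([-1.7 , -4.38, -5.89]), 'Tq': array([1.02, 0.2 , 0.09]), 'gap': 15.3, 'ff': 50.6, 'q': array([ 0.51,  0.51, -0.99,  2.11,  1.29,  0.53,  0.33])}
```

Call:
carry_out(
  rows=[0,0,0.001,0,0,0.018,0,0,0.001,0,0,0.018,0,0,0.001,0,0,0.018],
)

```text
time_s: 29.0
eef_pos: [0.6472, 0.0856, 0.2487]
eef_rot: [0.259, -0.024, 0.965, 0.024]
contact_force: [-1.5, -5.6, 6.1]
finger_gap: 0.0153
finger_force: 50.9
```

```bash
python3 st.py 3 1
```

```text
{'t': 29.0, 'loc': array([95.6, -0.9, 18.4]), 'phi': np.float64(-0.078), 'zerr': array([ 0.002, -0.005, -1.   ]), 'F': array([-1.59, -5.3 , -6.4 ]), 'Tq': array([ 1.24,  0.16, -0.24]), 'gap': 15.3, 'ff': 50.9, 'q': array([ 0.5 ,  0.5 , -0.97,  2.11,  1.29,  0.52,  0.22])}
```

The stop is coming in on knob 3. One small step will confirm it.

Call:
carry_out(
  rows=[0,0,0,0,0,0.008,0,0,0,0,0,0.008,0,0,0,0,0,0.008],
)

```text
time_s: 29.3
eef_pos: [0.6472, 0.0855, 0.2487]
eef_rot: [0.258, 0.0, 0.966, 0.031]
contact_force: [-1.5, -5.6, 5.7]
finger_gap: 0.0152
finger_force: 50.7
```

```bash
python3 st.py 3 1
```

```text
{'t': 29.3, 'loc': array([95.6, -1. , 18.3]), 'phi': np.float64(-0.128), 'zerr': array([ 0.002, -0.005, -1.   ]), 'F': array([-1.64, -5.27, -6.03]), 'Tq': array([ 1.29,  0.04, -0.47]), 'gap': 15.2, 'ff': 50.7, 'q': array([ 0.5 ,  0.5 , -0.97,  2.11,  1.29,  0.51,  0.17])}
```

Knob 3 is home. I release it, retreat and look.

Call:
carry_out(
  rows=[0,0,0,0,0,0,0,0,0,0,0,0,0,0,0,0,0,0,0,0,0,0,0,0,0,0,-0.1,0,0,0,0,0,-0.2,0,0,0,0,0,-0.28,0,0,0,0,0,-0.28,0,0,0,0,0,-0.28,0,0,0],
  claw=0,
)

```text
time_s: 30.2
eef_pos: [0.5907, 0.08, 0.3454]
eef_rot: [0.258, 0.002, 0.966, 0.033]
contact_force: [-0.2, 1.0, -0.9]
finger_gap: 0.0856
finger_force: 0.0
```

```bash
python3 st.py 3 1;python3 - <<'E'
from h import *
from cell import grab_frame
a=[]
for n in("side","top"): a.append(cv2.resize(grab_frame(n)["img"][80:300,100:350,::-1],(400,352)))
cv2.imwrite("pics/end.png",np.hstack(a))
E
```

```text
{'t': 30.2, 'loc': array([ 94.8,   0.7, 130.5]), 'phi': np.float64(-0.133), 'zerr': array([ 0.002, -0.002, -1.   ]), 'F': array([0.64, 0.92, 0.77]), 'Tq': array([ 0.08,  0.51, -0.  ]), 'gap': 85.6, 'ff': 0.0, 'q': array([ 0.76,  0.32, -1.22,  2.1 ,  0.87,  0.55,  0.53])}
```

View pics/end.png

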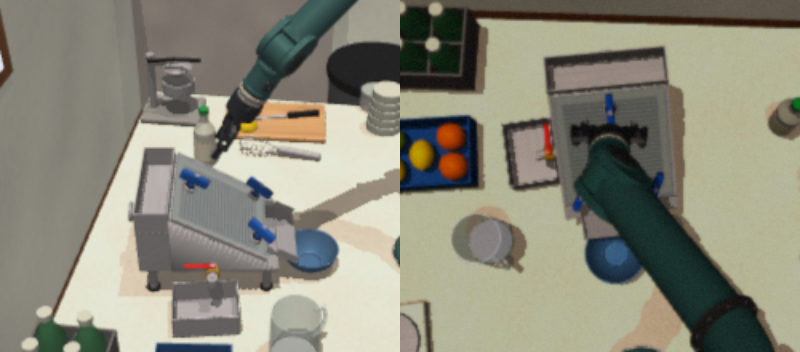

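All three bars have turned to their home directions, nothing else has moved, and the gripper is clear. I hand the job in.

```bash
python3 -c "
from cell import *
print(hand_in())"
```

```text
the job is handed in; nothing more can be done
None
```

I gave all three knobs about a fifth of a turn, then brought each snugly home on its stop (felt as the washer's torque rise); nothing else looked moved, and the job was handed in at about 30 s, with no verdict returned.

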